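Clamp a culture dish in the sloped viewing stand

TASK

The clamp of the sloped viewing stand is parked at the bottom. Squeeze the latch tab on its grip, slide it up to the upper notch and let go so that it locks there; then lay the round culture dish flat on the slope against the two stop pins, squeeze the latch again and bring the clamp down to the lower notch so that it locks with its lip over the edge of the dish. Leave the timer and the little bottle where they stand.

Things in the scene. Friction and masses are not known exactly. Their poses are not given: they have to be found in the camera images.
- seat (a point): where the dish's centre (half-way up) belongs on the stand's white deck: 205 mm long, 150 wide, leaning 35 deg, low edge (30 mm high) towards the robot. Axes: x up the slope, y level across, z square out of the deck, whose surface is at z -7.5 mm and low edge at x -58 mm. The dish rests against two steel stop pins (10 mm thick, 10 high) at x -25.6 mm, y +-20 mm
- light (a point): centre of the light bar's underside, 294 mm above the worktop, fixed over the upper deck; x points level and square away from the stand's front. The bar is 36 mm deep (x), 100 mm long, 18 mm thick, on a thin mast 63 mm behind. It blocks an upright tool over the grip: reach in from the front, square to the deck (tilted about 35 deg)
- grip (a point): pinch point on the clamp's grip, 35 mm above the deck; moves with the clamp, axes as seat. Grip 24 mm long in x, from 14 to 50 mm above the deck; rails below it are 10 mm high. Fixed half: outer face at y +10.5 mm. Ribbed latch tab: outer face at y -19.5 mm free, -10.5 mm squeezed home. Close the fingers along y, centred here or 1 mm to +y; centred to -y the fixed half stops them too early
- jaw (a point): middle of the lower face of the clamp's jaw, at the deck's surface; moves with the clamp, axes as seat. The jaw is a bar 70 mm wide (y) across the deck, 20 mm high, with a lip that reaches 5 mm down the slope, 17.5 to 20.5 mm above the deck, so it covers the dish's edge
- clamp (a joint): clamp position up the slope, m: starts parked between 0 (bottom stop) and 0.011; with the latch out a step stops it at 0.0125. Lower notch 0.030, upper notch 0.054, each with 2 mm play either way; top stop 0.064. Friction 2 N, stays where left. In the lower notch the jaw leaves 0.5 to 4.5 mm to a dish on the pins; coming down it pushes a dish that lies too high down to them
- latch (a joint): how far the latch tab is pressed, m: 0 = out (tooth in a notch or in the parking gap), 0.009 = squeezed home. A spring pushes it out with 3 N, rising to 7 N. Past 0.004 the tooth is clear and the clamp slides; let go between notches, the tooth rides on the rail at 0.004 and springs into the next notch that it comes to
- dish_center (a point): centre (half-way up) of the culture dish: round, flat, white, lid on, 55 mm across, 15 mm high, 20 to 45 g, lying flat on the worktop; z axis up through its lid
- timer_center (a point): centre of the white square bench timer, 66 x 66 x 19 mm, lying on the worktop; to be left alone
- vial_center (a point): centre of the little brown glass bottle with a white cap, 22 mm across, 47 mm high, standing on the worktop; to be left alone
Not all that is in view belongs to the job. Leave any yellow look-alike of the part that bears dish_center alone.

How it is judged:
By the outcome, as a careful person would: the job done as asked, in the order asked, and still so for the second after the job is handed in, with the robot touching nothing.
It also fails if it takes over 72 s, if anything falls off the work surface, if the arm or the gripper's body presses on something with over 40 N, if the wrist force passes 120 N, or if a joint passes its speed limit or range.

ROBOT

A 7-joint arm with a two-finger parallel gripper is mounted at the origin on a cart in front of the work surface, level with it; the furniture and walls round the work are solid. World frame = base frame: x ahead of the robot, y to its left, z up, the work surface at z = 0. Lengths are in m, angles in rad, forces in N, time in s.
With the tool pointing down it reaches from about 0.4 to 0.85 m from the base axis. Payload 4.5 kg.
Tool frame: the origin (TCP) lies midway between the tips of the shut fingers; the grasp point (between the pads) lies 19 mm behind it; z points along the fingers, y is the direction in which the jaws open and shut (so a half turn about z gives the same grasp; the last joint's range is limited). The gripper opens to 88 mm and grips with 3 to 60 N. Pads are 18 mm wide; open, the fingers measure 123 mm over their backs; the gripper's body (75 mm by 187 mm) begins 45 mm behind the grasp point.
Start: joints at [1.154, 0.689, -0.195, 1.565, 0.157, 0.902, -0.215], TCP at [0.272, -0.563, 0.239] pointing down, gripper open.
Joint ranges: [-3.01, 3.01], [-0.46, 2.08], [-1.47, 1.51], [0.13, 2.56], [-1, 4.14], [0.04, 2.09], [-2.66, 2.66]. Speed limits (rad/s): [2.57, 2.57, 3.14, 3.14, 3.14, 3.14, 3.14].

INTERFACE

Orientations are given as a unit quaternion [x, y, z, w].
In Python, from plant import get_state, snapshot, finish_job, regions_of gives the robot as it stands.
- The arm moves only by the tool send_rows, never from a script. Its argument "series" is a list of rows, each an object of numbers: "grip": the opening, from 0 (shut) to 1 (fully open); "dx", "dy", "dz": the shift along the tool's x, y, z in mm; "turn": the turn about the tool's z in rad. A call has 1 to 20 rows; each row shifts and turns the commanded pose from where the row before left it, along the tool's axes as they then stand; what a row does not reach is not made up. A row lasts 1/10 s, in which the tool goes at most 50 mm and 8.59 degrees, less where a joint would pass 70% of its speed; a pose out of reach is approached as far as the arm can. A call is refused whole if a number of a shift passes 50 or a number of a turn 0.15, either way. A call with a gripper value outside its range is refused whole. The fingers move at their own pace and stop on an object; "force" is the grip in N (left out, the last holds). Time passes only in rows, so rows that do not move let the fingers close. It gives the time, the measured TCP pose, the force and the opening at its end, in the units of the state.
- get_state(): the state, without advancing time (a new reading comes with each control period).
- snapshot(name): name is "scene" or "top" or "wrist"; returns a dict with "img" (480x640x3 uint8, red, green, blue), "depth" (480x640 float32, m along the optical axis (not along the pixel's ray), 0 where there is no reading), "fov_y" (degrees; the focal length in pixels is half the picture's height over the tangent of half this angle, whatever the lens; pixels are square), "cx", "cy" (the principal point, pixels), "R" (3x3) and "t" (3): a world point X has camera coordinates R X + t. Camera axes: x right, y down, z forward; pixel columns grow to the right and rows downward; lengths in m; the calibration is good to about 2 mm. A picture is of the moment at which its call begins.
- finish_job(): hands the job in, once; it reports no verdict.
Trained networks look in a picture, given as the dict that the camera call returned (one of the last four; its "shot" number tells which), for a name from the list of things; names that differ only in an ending like _2 or _b are one class to them, and where a whole thing is asked for, a point or a joint stands for the part that bears it (a point fixed in the world has none). Each returns a list of dicts, best first, with "score" (0 to 1); they miss things now and then, are a little off and sometimes report something else, mostly with a low value. They report only what shows in the picture. A call takes as long as a camera call. They do not tell look-alikes from the thing itself.
- regions_of(picture, target): "pixels" (480x640 bool, what is visible of it) and "extent" ([left, top, right, bottom] in pixels, round what is visible of it).
The state is a dict: "clock": time; "q": joint angles; "qd": joint speeds; "joint_torque": joint torques, N m; "tool_pos": TCP position; "eef_rot": TCP orientation; "contact_force": force on the tool from outside, world axes, zero at the start; "moment": the same for the moment, N m; "opening": opening from 0.0 (shut) to 1.0 (fully open).
Only numpy, scipy, OpenCV 4.12 (cv2) and the standard library are available. Lean on these libraries where they do the work, as an engineer would, in place of code of your own. Each camera call takes 0.05 s, during which the arm holds its last target.

## Working session

There is one attempt and no reset: what is moved stays moved. The work goes in short steps, Python scripts to look and compute and a tool call to move; the robot and the scene stay as the last step left them, time stands still between calls to the robot, and variables do not carry over. Pictures are saved under pics/ and viewed, and the job is handed in when it is done.

Besides the shell and the picture viewer there is one more tool, called after "Request:" by a JSON object that holds its "fn" and its "kwargs", one argument or row to a line. send_rows: Moves the arm, as the interface text tells. Its arguments: {"type":"object","properties":{"series":{"type":"array","items":{"type":"object","properties":{"grip":{"type":"number"},"dx":{"type":"number"},"dy":{"type":"number"},"dz":{"type":"number"},"turn":{"type":"number"}}}},"force":{"type":"number"}},"required":["series"]}

```bash
ls; mkdir -p pics; python3 - <<'E'
from plant import *
import cv2,numpy as np,pickle
s=get_state();print({k:np.round(v,3) for k,v in s.items()})
for n in ["scene","top","wrist"]:
    p=snapshot(n);pickle.dump(p,open(f"pics/{n}0.pkl","wb"))
    cv2.imwrite(f"pics/{n}0.png",p["img"][:,:,::-1]);print(n,p["fov_y"],p["cx"],p["cy"],p["R"].round(3).tolist(),p["t"].round(3))
    for t in ["dish_center","timer_center","vial_center","grip","jaw","clamp","latch"]:
        try:
            for r in regions_of(p,t): print(n,t,round(r["score"],2),r["extent"],r["pixels"].sum())
        except Exception as e: print(t,e)
E
```

```text
pics
{'clock': np.float64(0.0), 'q': array([ 1.154,  0.69 , -0.195,  1.566,  0.157,  0.902, -0.215]), 'qd': array([-0.002, -0.   , -0.001, -0.001,  0.   , -0.   , -0.   ]), 'joint_torque': array([-1.0000e-03, -5.2758e+01, -1.2670e+00, -1.5343e+01, -5.3000e-02,
        7.0000e-03,  0.0000e+00]), 'tool_pos': array([ 0.272, -0.562,  0.238]), 'eef_rot': array([ 0.975,  0.224, -0.   , -0.001]), 'contact_force': array([-0.815, -0.317, -0.161]), 'moment': array([ 0.037,  0.014, -0.003]), 'opening': np.float64(0.996)}
scene 53.874923924369625 313.6479564286739 242.98778407909194 [[-0.596, -0.803, -0.017], [-0.346, 0.276, -0.897], [0.724, -0.529, -0.442]] [0.36  0.345 0.849]
scene dish_center 0.96 [172.0, 368.4, 196.7, 393.9] 525
scene dish_center 0.9 [216.9, 376.2, 243.7, 399.9] 528
scene dish_center 0.86 [166.2, 402.8, 194.8, 426.8] 611
scene dish_center 0.75 [289.1, 294.2, 311.3, 311.1] 303
scene dish_center 0.58 [213.7, 345.6, 237.6, 363.1] 406
scene timer_center 0.66 [304.2, 170.0, 390.8, 315.0] 5476
scene vial_center 0.54 [441.0, 255.3, 450.6, 269.7] 98
scene grip 0.79 [339.3, 247.3, 37
[... 281 characters left out ...]
6, -0.992]] [0.031 0.542 1.468]
top dish_center 0.77 [172.8, 274.3, 192.8, 295.6] 236
top dish_center 0.75 [184.9, 247.6, 203.5, 265.9] 254
top dish_center 0.71 [297.7, 219.4, 313.1, 236.7] 230
top dish_center 0.68 [206.4, 274.1, 225.5, 289.1] 252
top dish_center 0.52 [219.3, 239.8, 236.7, 253.5] 188
top timer_center 0.78 [252.9, 240.7, 281.1, 266.3] 433
top grip 0.85 [342.2, 216.9, 361.7, 239.3] 329
top jaw 0.6 [341.1, 216.0, 364.9, 240.2] 345
top clamp 0.69 [342.5, 214.7, 366.5, 241.3] 387
top latch 0.45 [359.6, 218.0, 361.8, 232.4] 19
wrist 67.9388936010349 324.85326482422454 238.7799073441497 [[0.436, -0.9, 0.001], [-0.854, -0.414, 0.315], [-0.283, -0.138, -0.949]] [-0.625 -0.044  0.39 ]
```

View pics/scene0.png

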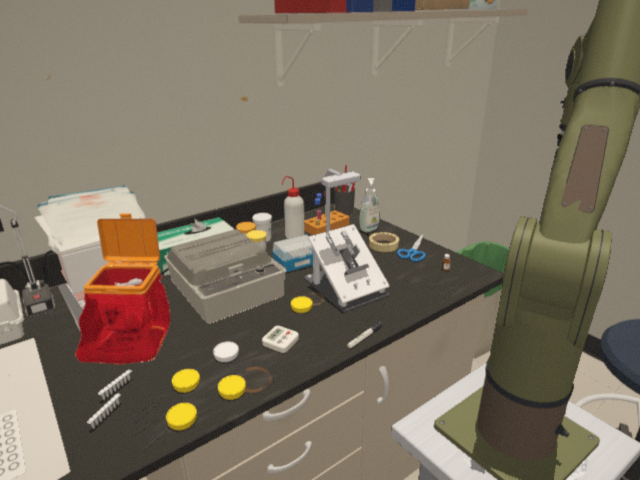

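View pics/top0.png

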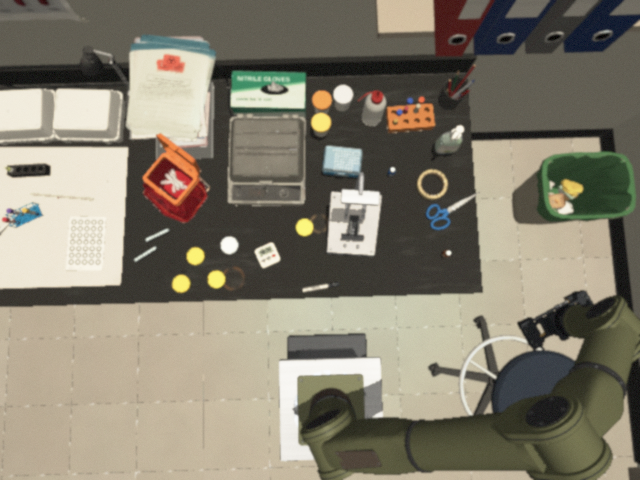

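View pics/wrist0.png

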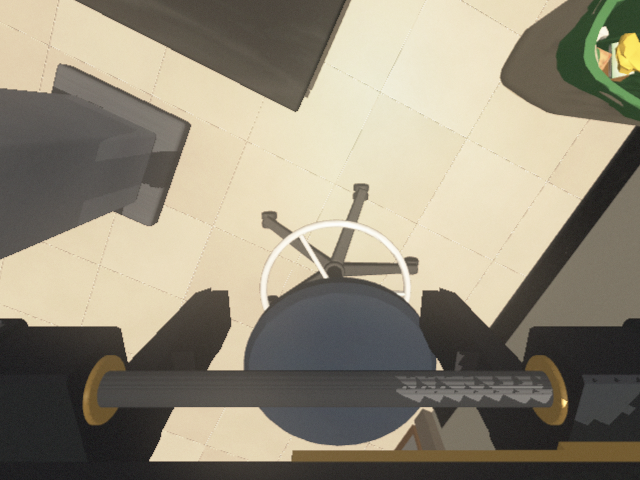

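```bash
python3 - <<'E'
import cv2
a=cv2.imread("pics/scene0.png")[220:440,140:480];cv2.imwrite("pics/scene0c.png",cv2.resize(a,None,fx=2.3,fy=2.3,interpolation=cv2.INTER_CUBIC))
a=cv2.imread("pics/top0.png")[170:310,160:400];cv2.imwrite("pics/top0c.png",cv2.resize(a,None,fx=3.3,fy=3.3,interpolation=cv2.INTER_CUBIC))
E
```

```text
(no output)
```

View pics/scene0c.png

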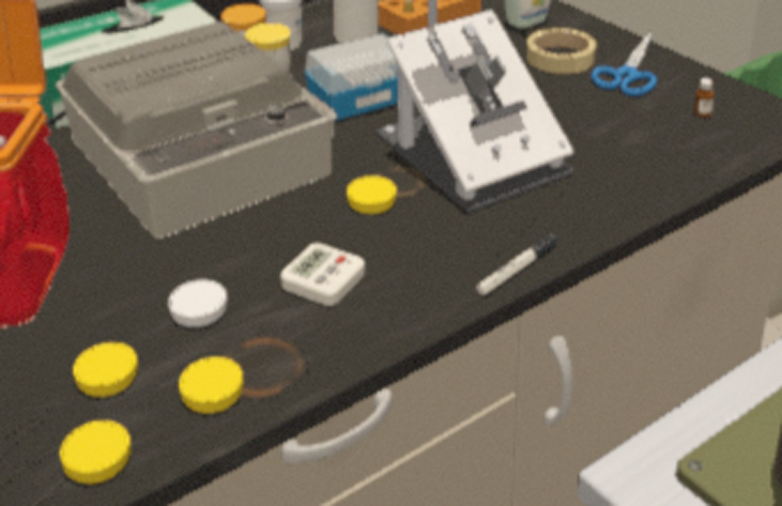

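View pics/top0c.png

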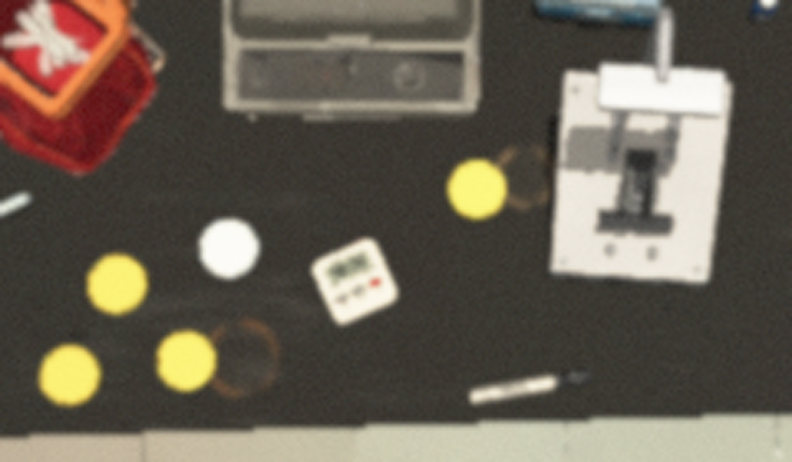

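The only white round dish is at scene (226,352) / top (229,245). The yellow discs at scene (186,380), (232,387), (181,416) and (302,304) are look-alikes. In the enlarged crop the dish is plain white, and the square white timer sits beside it at scene (281,338). Next I measure.

```bash
cat > h.py <<'E'
import numpy as np,cv2,pickle
from scipy.spatial.transform import Rotation as Ro
def K(p):
    f=240/np.tan(np.radians(p["fov_y"])/2); return f,p["cx"],p["cy"]
def cloud(p):
    f,cx,cy=K(p); v,u=np.mgrid[0:480,0:640]; d=p["depth"]
    C=np.stack([(u-cx)/f*d,(v-cy)/f*d,d],-1); return (C-p["t"])@p["R"]
def ray_z(p,u,v,z):
    f,cx,cy=K(p); d=p["R"].T@np.array([(u-cx)/f,(v-cy)/f,1]); o=-p["R"].T@p["t"]; return o+d*(z-o[2])/d[2]
def proj(p,X):
    f,cx,cy=K(p); c=p["R"]@np.asarray(X)+p["t"]; return c[0]/c[2]*f+cx,c[1]/c[2]*f+cy
E
python3 - <<'E'
from h import *
for n,(du,dv),rect in [("scene",(226,352),(305,225,392,305)),("top",(229,245),(324,188,384,258))]:
    p=pickle.load(open(f"pics/{n}0.pkl","rb"));W=cloud(p);img=p["img"].astype(int)
    hsv=cv2.cvtColor(p["img"],cv2.COLOR_RGB2HSV).astype(int)
    white=(hsv[...,1]<50)&(hsv[...,2]>135)
    # dish
    m=np.zeros((480,640),bool);m[dv-14:dv+15,du-18:du+19]=1;m&=white&(p["depth"]>0)
    P=W[m];z=np.percentile(P[:,2],[5,50,95]);top=P[P[:,2]>0.010]
    c=np.argwhere(m).mean(0)[::-1]
    print(n,"dish z",z.round(4),"n",m.sum(),"top mean",top.mean(0).round(4),"minmax",top.min(0).round(3),top.max(0).round(3),"ray",ray_z(p,*c,0.015).round(4))
    l,t,r,b=rect
    m=np.zeros((480,640),bool);m[t:b,l:r]=1;m&=white&(p["depth"]>0)
    P=W[m]; P=P[(P[:,2]>0.02)&(P[:,2]<0.17)]
    # ransac plane
    best=0;rng=np.random.default_rng(0)
    for _ in range(600):
        a,b2,c2=P[rng.choice(len(P),3,False)];nn=np.cross(b2-a,c2-a)
        if np.linalg.norm(nn)<1e-6: continue
        nn/=np.linalg.norm(nn);nn*=np.sign(nn[2])
        if abs(np.degrees(np.arccos(nn[2]))-35)>6: continue
        k=(abs((P-a)@nn)<0.003)
        if k.sum()>best:best=k.sum();kb=k
    Q=P[kb];ce=Q.mean(0);nn=np.linalg.svd(Q-ce)[2][2];nn*=np.sign(nn[2])
    print(n,"deck",len(P),best,"tilt",np.degrees(np.arccos(nn[2])),"n",nn.round(3),"yaw",np.degrees(np.arctan2(-nn[1],-nn[0])))
    h=-nn.copy();h[2]=0;h/=np.linalg.norm(h);ey=np.cross([0,0,1],h);ex=np.cross(ey,nn)
    s=np.stack([(Q-ce)@ex,(Q-ce)@ey],1)
    rc=cv2.minAreaRect(s.astype(np.float32)*1000);print(" rect",rc)
    print(" x range",np.percentile(s[:,0],[.5,99.5]),"y",np.percentile(s[:,1],[.5,99.5]),"ce",ce.round(4))
    print(" plane z at centre; low z",Q[:,2].min(),Q[:,2].max())
E
```

```text
scene dish z [0.0064 0.0159 0.0184] n 408 top mean [0.5143 0.3106 0.0161] minmax [0.488 0.283 0.01 ] [0.545 0.337 0.02 ] ray [0.5133 0.3112 0.015 ]
scene deck 3320 2406 tilt 34.96941359637076 n [-0.57   0.058  0.819] yaw -5.799507264292775
 rect ((7.939117431640625, -5.5529632568359375), (204.41836547851562, 151.28868103027344), 0.25886639952659607)
 x range [-0.09316908  0.10912651] y [-0.08003528  0.06917153] ce [ 0.553  -0.0772  0.086 ]
 plane z at centre; low z 0.03014611023275145 0.14956419865579015
top dish z [-0.0007  0.0134  0.0188] n 269 top mean [0.5183 0.308  0.0147] minmax [0.492 0.282 0.01 ] [0.544 0.334 0.023] ray [0.5183 0.308  0.015 ]
top deck 2060 1394 tilt 35.123022308893994 n [-0.572  0.06   0.818] yaw -6.025821328680183
 rect ((12.753143310546875, -2.1492919921875), (206.1684112548828, 149.40325927734375), 0.4970972537994385)
 x range [-0.08871031  0.11222574] y [-0.07628854  0.07201625] ce [ 0.551  -0.0821  0.0822]
 plane z at centre; low z 0.028121692672589717 0.14895706568508385
```

```bash
python3 - <<'E'
from h import *
def fr(yaw,t=35):
    h=np.array([np.cos(yaw),np.sin(yaw),0]);ey=np.array([-np.sin(yaw),np.cos(yaw),0]);t=np.radians(t)
    ex=h*np.cos(t)+np.array([0,0,np.sin(t)]);return ex,ey,np.cross(ex,ey)
ys=[]
for n,y,ce,a,b,rot in [("scene",-5.80,[.553,-.0772,.086],7.94,-5.55,.26),("top",-6.03,[.551,-.0821,.0822],12.75,-2.15,.50)]:
    ex,ey,ez=fr(np.radians(y)); c=np.array(ce)+a/1000*ex+b/1000*ey
    seat=c-.0445*ex+.0075*ez
    print(n,"deck c",c.round(4),"seat",seat.round(4))
yaw=np.radians(-5.6);E=np.stack(fr(yaw),1)
for n in ["scene","top"]:
    p=pickle.load(open(f"pics/{n}0.pkl","rb"));W=cloud(p)
    seat=np.array([.525,-.0785,.067])
    S=(W-seat)@E
    ok=(p["depth"]>0)&(abs(S[...,1])<.08)&(abs(S[...,0]-.04)<.12)
    # light bar
    m=ok&(W[...,2]>.285)&(W[...,2]<.34); Q=W[m]
    L=(Q-seat)@np.stack([[np.cos(yaw),np.sin(yaw),0],[-np.sin(yaw),np.cos(yaw),0],[0,0,1]],1)
    print(n,"bar n",m.sum(),np.percentile(L,[2,50,98],axis=0).round(3).tolist(),"mean",Q.mean(0).round(4) if m.sum() else 0)
    m=ok&(S[...,2]>.005)&(S[...,2]<.06)
    Q=S[m]
    for lo in np.arange(.0,.055,.006):
        k=(Q[:,2]>=lo)&(Q[:,2]<lo+.006)
        if k.sum()>3: print(n,"h",round(lo+.0075,4),k.sum(),np.percentile(Q[k],[3,97],axis=0)[:,:2].round(4).tolist())
E
```

```text
scene deck c [ 0.5589 -0.0834  0.0906] seat [ 0.5184 -0.0793  0.0712]
top deck c [ 0.5612 -0.0853  0.0895] seat [ 0.5206 -0.0811  0.0701]Traceback (most recent call last):
  File "<stdin>", line 19, in <module>
    return _quantile_unchecked(
        a, q, axis, out, overwrite_input, method, keepdims, weights)
    return _ureduce(a,
                    func=_quantile_ureduce_func,
    ...<5 lines>...
                    overwrite_input=overwrite_input,
                    method=method)
    r = func(a, **kwargs)
    result = _quantile(arr,
                       quantiles=q,
    ...<2 lines>...
                       out=out,
                       weights=wgt)
    slices_having_nans = np.isnan(arr[-1, ...])
                                  ~~~^^^^^^^^^
IndexError: index -1 is out of bounds for axis 0 with size 0
```

```bash
cat >> h.py <<'E'
def fr(yaw,t=np.radians(35)):
    h=np.array([np.cos(yaw),np.sin(yaw),0]);ey=np.array([-np.sin(yaw),np.cos(yaw),0])
    ex=h*np.cos(t)+np.array([0,0,np.sin(t)]);return np.stack([ex,ey,np.cross(ex,ey)],1)
yaw=np.radians(-5.6);E=fr(yaw);seat=np.array([.5195,-.080,.0695])
H=np.stack([[np.cos(yaw),np.sin(yaw),0],[-np.sin(yaw),np.cos(yaw),0],[0,0,1]],1)
E
python3 - <<'E'
from h import *
for n in ["scene","top"]:
    p=pickle.load(open(f"pics/{n}0.pkl","rb"));W=cloud(p)
    S=(W-seat)@E; L=(W-seat)@H
    ok=(p["depth"]>0)&(abs(L[...,1])<.08)&(abs(L[...,0]-.05)<.12)
    m=ok&(W[...,2]>.27)&(W[...,2]<.34); Q=L[m]
    if m.sum(): print(n,"bar n",m.sum(),np.percentile(Q,[2,50,98],axis=0).round(3).tolist())
    m=ok&(S[...,2]>.005)&(S[...,2]<.06);Q=S[m]
    for lo in np.arange(.0,.055,.006):
        k=(Q[:,2]>=lo)&(Q[:,2]<lo+.006)
        if k.sum()>3: print(n,"h",round(lo+.0075,4),k.sum(),np.percentile(Q[k],[3,97],axis=0)[:,:2].round(4).tolist())
E
```

```text
scene bar n 479 [[0.061, -0.045, 0.229], [0.07, 0.005, 0.244], [0.138, 0.05, 0.252]]
scene h 0.0075 49 [[-0.0244, -0.0303], [0.1257, 0.0278]]
scene h 0.0135 99 [[-0.025, -0.0297], [0.1784, 0.0323]]
scene h 0.0195 115 [[0.0046, -0.0314], [0.1808, 0.0336]]
scene h 0.0255 40 [[0.0048, -0.0166], [0.1883, 0.0273]]
scene h 0.0315 36 [[0.0419, -0.012], [0.1924, 0.0169]]
scene h 0.0375 30 [[0.0414, -0.0136], [0.1958, 0.0152]]
scene h 0.0435 42 [[0.0416, -0.0129], [0.2025, 0.0157]]
scene h 0.0495 57 [[0.0423, -0.0134], [0.2093, 0.0155]]
scene h 0.0555 13 [[0.2019, -0.0041], [0.2166, 0.0057]]
scene h 0.0615 14 [[0.2048, -0.0038], [0.2208, 0.0061]]
top bar n 628 [[0.064, -0.048, 0.231], [0.083, -0.001, 0.244], [0.141, 0.046, 0.251]]
top h 0.0075 24 [[-0.0215, -0.0292], [0.1738, 0.03]]
top h 0.0135 65 [[0.0036, -0.0323], [0.1069, 0.0303]]
top h 0.0195 53 [[0.0052, -0.0338], [0.1806, 0.0269]]
top h 0.0255 12 [[0.009, -0.0202], [0.1463, 0.0256]]
top h 0.0315 11 [[0.0574, -0.0158], [0.1903, 0.0134]]
top h 0.0375 7 [[0.0531, -0.0166], [0.1996, 0.0094]]
top h 0.0435 20 [[0.0427, -0.0164], [0.1228, 0.0131]]
top h 0.0495 25 [[0.0421, -0.0149], [0.2008, 0.0133]]
```

```bash
python3 - <<'E'
from h import *
p=pickle.load(open(f"pics/scene0.pkl","rb"));W=cloud(p)
for uv in [(260,18),(400,18),(510,14),(300,50),(450,120),(480,200),(500,180),(600,250),(620,340),(495,275),(446,262),(370,200),(560,60)]:
    print(uv,W[uv[1],uv[0]].round(3))
p=pickle.load(open(f"pics/top0.pkl","rb"));W=cloud(p)
for uv in [(440,20),(600,20),(620,100),(635,300),(560,370),(585,185),(478,200),(400,70),(447,253)]:
    print("top",uv,W[uv[1],uv[0]].round(3))
p=pickle.load(open(f"pics/wrist0.pkl","rb"));W=cloud(p)
for uv in [(620,250),(620,150),(560,120),(340,260)]:
    print("wr",uv,W[uv[1],uv[0]].round(3))
E
```

```text
(260, 18) [ 0.971 -0.101  0.674]
(400, 18) [ 0.84  -0.516  0.665]
(510, 14) [ 0.842 -1.094  0.666]
(300, 50) [ 0.972 -0.234  0.584]
(450, 120) [ 1.097 -1.142  0.233]
(480, 200) [ 1.052 -1.401 -0.204]
(500, 180) [ 0.958 -1.399 -0.071]
(600, 250) [-0.058  0.012  0.4  ]
(620, 340) [ 0.076 -0.686 -0.163]
(495, 275) [ 0.358 -0.465  0.001]
(446, 262) [ 0.464 -0.376  0.028]
(370, 200) [ 0.807 -0.389  0.115]
(560, 60) [ 0.781 -1.402  0.49 ]
top (440, 20) [ 0.833 -0.208  0.729]
top (600, 20) [ 0.789 -0.456  0.789]
top (620, 100) [ 1.103 -1.227 -0.327]
top (635, 300) [ 0.286 -1.398 -0.635]
top (560, 370) [ 0.068 -0.8   -0.163]
top (585, 185) [ 0.802 -1.176 -0.548]
top (478, 200) [ 0.788 -0.765 -0.755]
top (400, 70) [ 1.081 -0.265  0.035]
top (447, 253) [ 0.469 -0.379  0.044]
wr (620, 250) [ 0.395 -1.397 -0.527]
wr (620, 150) [ 0.667 -1.391 -0.752]
wr (560, 120) [ 0.659 -1.171 -0.758]
wr (340, 260) [-0.009 -0.752 -0.66 ]
```

Rows can shift and turn only about the tool's z. The tool will need a 35° tilt, so I need to see how the arm behaves at the edge of its reach. First I raise it, turn it, and go to clear space above the stand's azimuth.

Request:
{"fn": "send_rows", "kwargs": {
  "series": [
    {"dz": -45, "turn": 0.1375},
    {"dz": -45, "turn": 0.1375},
    {"dz": -45, "turn": 0.1375},
    {"dz": -45, "turn": 0.1375},
    {"dx": 20, "dy": -45},
    {"dx": 20, "dy": -45},
    {"dx": 20, "dy": -45},
    {"dx": 20, "dy": -45},
    {"dx": 20, "dy": -45},
    {"dx": 20, "dy": -45},
    {"dx": 20, "dy": -45},
    {"dx": 20, "dy": -45},
    {"dx": 20, "dy": -45},
    {"dx": 20, "dy": -45},
    {"dx": 20, "dy": -45},
    {"dx": 20, "dy": -40}
  ]
}}

```text
schema error: expected keys grip, dx, dy, dz, turn
```

```bash
cat > st.py <<'E'
from h import *
from plant import *
s=get_state();print("t",round(float(s["clock"]),2),"q",s["q"].round(3),"p",s["tool_pos"].round(4),"F",s["contact_force"].round(1),"op",round(float(s["opening"]),3))
R=Ro.from_quat(s["eef_rot"]).as_matrix();print("x",R[:,0].round(3),"y",R[:,1].round(3),"z",R[:,2].round(3),"tilt",np.degrees(np.arccos(-R[2,2])).round(2),"az",np.degrees(np.arctan2(R[1,2],R[0,2])).round(1))
E
python3 st.py
```

```text
t 1.2 q [ 1.154  0.689 -0.195  1.565  0.157  0.903 -0.215] p [ 0.2723 -0.5626  0.2387] F [ 0.  -0.1  0.7] op 0.997
x [ 0.9    0.436 -0.   ] y [ 0.436 -0.9    0.   ] z [-0. -0. -1.] tilt 0.0 az -93.7
```

Request:
{"fn": "send_rows", "kwargs": {
  "series": [
    {"grip": 1, "dx": 0, "dy": 0, "dz": -45, "turn": 0.1375},
    {"grip": 1, "dx": 0, "dy": 0, "dz": -45, "turn": 0.1375},
    {"grip": 1, "dx": 0, "dy": 0, "dz": -45, "turn": 0.1375},
    {"grip": 1, "dx": 0, "dy": 0, "dz": -45, "turn": 0.1375},
    {"grip": 1, "dx": 20, "dy": -45, "dz": 0, "turn": 0},
    {"grip": 1, "dx": 20, "dy": -45, "dz": 0, "turn": 0},
    {"grip": 1, "dx": 20, "dy": -45, "dz": 0, "turn": 0},
    {"grip": 1, "dx": 20, "dy": -45, "dz": 0, "turn": 0},
    {"grip": 1, "dx": 20, "dy": -45, "dz": 0, "turn": 0},
    {"grip": 1, "dx": 20, "dy": -45, "dz": 0, "turn": 0},
    {"grip": 1, "dx": 20, "dy": -45, "dz": 0, "turn": 0},
    {"grip": 1, "dx": 20, "dy": -45, "dz": 0, "turn": 0},
    {"grip": 1, "dx": 20, "dy": -45, "dz": 0, "turn": 0},
    {"grip": 1, "dx": 20, "dy": -45, "dz": 0, "turn": 0},
    {"grip": 1, "dx": 20, "dy": -45, "dz": 0, "turn": 0},
    {"grip": 1, "dx": 20, "dy": -40, "dz": 0, "turn": 0}
  ]
}}

```text
clock: 2.8
tool_pos: [0.5648, -0.0513, 0.419]
eef_rot: [0.999, -0.049, 0.0, -0.0]
contact_force: [0.0, -0.2, 0.6]
opening: 0.997
```

```bash
python3 st.py
```

```text
t 2.8 q [ 0.111  0.442 -0.168  1.458  0.075  1.248 -1.733] p [ 0.5648 -0.0513  0.419 ] F [ 0.  -0.2  0.6] op 0.997
x [ 0.995 -0.098  0.   ] y [-0.098 -0.995 -0.   ] z [ 0.  0. -1.] tilt 0.03 az 42.2
```

Request:
{"fn": "send_rows", "kwargs": {
  "series": [
    {"grip": 1, "dx": 0, "dy": 0, "dz": -50, "turn": 0},
    {"grip": 1, "dx": 0, "dy": 0, "dz": -50, "turn": 0},
    {"grip": 1, "dx": 0, "dy": 0, "dz": -50, "turn": 0},
    {"grip": 1, "dx": 0, "dy": 0, "dz": -50, "turn": 0},
    {"grip": 1, "dx": 0, "dy": 0, "dz": -50, "turn": 0}
  ]
}}

```text
clock: 3.3
tool_pos: [0.5632, -0.054, 0.6703]
eef_rot: [0.999, -0.05, 0.001, 0.0]
contact_force: [2.3, -0.8, 1.5]
opening: 1.003
```

```bash
python3 st.py
```

```text
t 3.3 q [ 0.067  0.462 -0.138  0.672  0.068  2.009 -1.698] p [ 0.5632 -0.054   0.6703] F [ 2.3 -0.8  1.5] op 1.003
x [ 0.995 -0.099  0.002] y [-0.099 -0.995 -0.   ] z [ 0.002 -0.    -1.   ] tilt 0.1 az -4.6
```

Joint 6 is close to its limit, so I go a little further to see whether the pose saturates by tilting.

Request:
{"fn": "send_rows", "kwargs": {
  "series": [
    {"grip": 1, "dx": 0, "dy": 0, "dz": -40, "turn": 0},
    {"grip": 1, "dx": 0, "dy": 0, "dz": -40, "turn": 0},
    {"grip": 1, "dx": 0, "dy": 0, "dz": -40, "turn": 0}
  ]
}}

```text
clock: 3.6
tool_pos: [0.5419, -0.0546, 0.7183]
eef_rot: [0.998, -0.054, 0.023, 0.0]
contact_force: [0.3, 0.0, -0.2]
opening: 0.999
```

```bash
python3 st.py
```

```text
t 3.6 q [-0.084  0.441  0.283  0.576 -0.143  2.089 -1.582] p [ 0.5419 -0.0546  0.7183] F [ 0.3  0.  -0.2] op 0.999
x [ 0.993 -0.107  0.047] y [-0.107 -0.994 -0.002] z [ 0.047 -0.003 -0.999] tilt 2.68 az -4.1
```

It saturates with an outward tilt at about the right azimuth. I check whether that tilt persists after backing off.

Request:
{"fn": "send_rows", "kwargs": {
  "series": [
    {"grip": 1, "dx": 0, "dy": 0, "dz": 30, "turn": 0},
    {"grip": 1, "dx": 0, "dy": 0, "dz": 30, "turn": 0}
  ]
}}

```text
clock: 3.8
tool_pos: [0.5436, -0.0541, 0.6587]
eef_rot: [0.998, -0.052, 0.025, -0.001]
contact_force: [1.1, -0.3, 1.3]
opening: 1.002
```

```bash
python3 st.py
```

```text
t 3.8 q [-0.119  0.373  0.27   0.884 -0.107  1.847 -1.577] p [ 0.5436 -0.0541  0.6587] F [ 1.1 -0.3  1.3] op 1.002
x [ 0.993 -0.105  0.049] y [-0.105 -0.995 -0.004] z [ 0.049 -0.001 -0.999] tilt 2.83 az -1.2
```

Request:
{"fn": "send_rows", "kwargs": {
  "series": [
    {"grip": 1, "dx": 0, "dy": 0, "dz": -50, "turn": 0},
    {"grip": 1, "dx": 0, "dy": 0, "dz": -50, "turn": 0},
    {"grip": 1, "dx": 0, "dy": 0, "dz": -50, "turn": 0},
    {"grip": 1, "dx": 0, "dy": 0, "dz": -50, "turn": 0},
    {"grip": 1, "dx": 0, "dy": 0, "dz": -50, "turn": 0}
  ]
}}

```text
clock: 4.3
tool_pos: [0.4829, -0.0486, 0.7831]
eef_rot: [0.995, -0.052, 0.082, 0.001]
contact_force: [-0.3, 0.4, -0.4]
opening: 1.003
```

```bash
python3 st.py
```

```text
t 4.3 q [-0.152  0.301  0.342  0.6   -0.134  2.089 -1.585] p [ 0.4829 -0.0486  0.7831] F [-0.3  0.4 -0.4] op 1.003
x [ 0.981 -0.104  0.163] y [-0.105 -0.995 -0.006] z [ 0.162 -0.011 -0.987] tilt 9.37 az -3.8
```

Request:
{"fn": "send_rows", "kwargs": {
  "series": [
    {"grip": 1, "dx": 35, "dy": 0, "dz": -35, "turn": 0},
    {"grip": 1, "dx": 35, "dy": 0, "dz": -35, "turn": 0},
    {"grip": 1, "dx": 35, "dy": 0, "dz": -35, "turn": 0},
    {"grip": 1, "dx": 35, "dy": 0, "dz": -35, "turn": 0}
  ]
}}

```text
clock: 4.7
tool_pos: [0.5416, -0.0554, 0.8097]
eef_rot: [0.988, -0.052, 0.148, 0.004]
contact_force: [-0.1, -0.3, 1.6]
opening: 1.003
```

```bash
python3 st.py
```

```text
t 4.7 q [-0.092  0.395  0.358  0.374 -0.204  2.089 -1.583] p [ 0.5416 -0.0554  0.8097] F [-0.1 -0.3  1.6] op 1.003
x [ 0.951 -0.101  0.292] y [-0.104 -0.995 -0.007] z [ 0.292 -0.023 -0.956] tilt 17.0 az -4.6
```

Request:
{"fn": "send_rows", "kwargs": {
  "series": [
    {"grip": 1, "dx": 25, "dy": 0, "dz": -42, "turn": 0},
    {"grip": 1, "dx": 25, "dy": 0, "dz": -42, "turn": 0},
    {"grip": 1, "dx": 25, "dy": 0, "dz": -42, "turn": 0},
    {"grip": 1, "dx": 25, "dy": 0, "dz": -42, "turn": 0}
  ]
}}

```text
clock: 5.1
tool_pos: [0.5255, -0.055, 0.8629]
eef_rot: [0.975, -0.052, 0.214, 0.007]
contact_force: [-0.9, -0.6, -0.0]
opening: 0.999
```

```bash
python3 st.py
```

```text
t 5.1 q [-0.103  0.357  0.431  0.279 -0.259  2.089 -1.584] p [ 0.5255 -0.055   0.8629] F [-0.9 -0.6 -0. ] op 0.999
x [ 0.903 -0.098  0.418] y [-0.104 -0.995 -0.009] z [ 0.417 -0.036 -0.908] tilt 24.72 az -4.9
```

Request:
{"fn": "send_rows", "kwargs": {
  "series": [
    {"grip": 1, "dx": 15, "dy": 0, "dz": -45, "turn": 0},
    {"grip": 1, "dx": 15, "dy": 0, "dz": -45, "turn": 0},
    {"grip": 1, "dx": 15, "dy": 0, "dz": -45, "turn": 0},
    {"grip": 1, "dx": 15, "dy": 0, "dz": -45, "turn": 0}
  ]
}}

```text
clock: 5.5
tool_pos: [0.4617, -0.0497, 0.9207]
eef_rot: [0.961, -0.051, 0.27, 0.009]
contact_force: [0.0, 0.2, -0.0]
opening: 0.999
```

```bash
python3 st.py
```

```text
t 5.5 q [-0.191  0.239  0.511  0.283 -0.247  2.089 -1.585] p [ 0.4617 -0.0497  0.9207] F [ 0.   0.2 -0. ] op 0.999
x [ 0.849 -0.093  0.52 ] y [-0.103 -0.995 -0.01 ] z [ 0.519 -0.045 -0.854] tilt 31.37 az -5.0
```

Request:
{"fn": "send_rows", "kwargs": {
  "series": [
    {"grip": 1, "dx": 20, "dy": 0, "dz": -42, "turn": 0},
    {"grip": 1, "dx": 20, "dy": 0, "dz": -40, "turn": 0}
  ]
}}

```text
clock: 5.7
tool_pos: [0.4399, -0.0478, 0.9445]
eef_rot: [0.953, -0.051, 0.298, 0.01]
contact_force: [0.3, -0.4, 0.3]
opening: 1.001
```

```bash
python3 st.py
```

```text
t 5.7 q [-0.234  0.204  0.567  0.262 -0.258  2.089 -1.586] p [ 0.4399 -0.0478  0.9445] F [ 0.3 -0.4  0.3] op 1.001
x [ 0.817 -0.09   0.569] y [-0.103 -0.995 -0.01 ] z [ 0.567 -0.05  -0.822] tilt 34.7 az -5.0
```

Tilt is 34.7° with its azimuth at -5°, close to what is needed. Now I plan the hover in front of the grip.

```bash
cat > goto.py <<'E'
from h import *
from plant import *
def plan(target):
    s=get_state();R=Ro.from_quat(s["eef_rot"]).as_matrix()
    d=R.T@(np.asarray(target)-s["tool_pos"])*1000
    print("from",s["tool_pos"].round(4),"to",np.round(target,4),"tool d mm",d.round(1)); return d
E
python3 - <<'E'
from goto import *
g=seat+E@np.array([.054,0,.0275]);print("grip",g.round(4))
plan(seat+E@[.054,0,.0085+.11])
print("E",E.round(3).tolist())
p=pickle.load(open("pics/wrist0.pkl","rb"));C=-p["R"].T@p["t"];R0=Ro.from_quat([.975,.224,0,-.001]).as_matrix()
print("cam in tool",(R0.T@(C-[.272,-.5625,.2387])).round(3),"fwd",(R0.T@p["R"][2]).round(3))
p=pickle.load(open("pics/top0.pkl","rb"));print("timer",ray_z(p,267,254,.019).round(3))
E
```

```text
grip [ 0.5478 -0.0828  0.123 ]
from [ 0.4399 -0.0478  0.9445] to [ 0.4959 -0.0777  0.1975] tool d mm [-376.7   31.6  647.3]
E [[0.815, 0.098, -0.571], [-0.08, 0.995, 0.056], [0.574, 0.0, 0.819]]
cam in tool [ 0.081 -0.001 -0.146] fwd [-0.316  0.002  0.949]
timer [0.485 0.186 0.019]
```

Request:
{"fn": "send_rows", "kwargs": {
  "series": [
    {"grip": 1, "dx": -25, "dy": 2, "dz": 43, "turn": 0},
    {"grip": 1, "dx": -25, "dy": 2, "dz": 43, "turn": 0},
    {"grip": 1, "dx": -25, "dy": 2, "dz": 43, "turn": 0},
    {"grip": 1, "dx": -25, "dy": 2, "dz": 43, "turn": 0},
    {"grip": 1, "dx": -25, "dy": 2, "dz": 43, "turn": 0},
    {"grip": 1, "dx": -25, "dy": 2, "dz": 43, "turn": 0},
    {"grip": 1, "dx": -25, "dy": 2, "dz": 43, "turn": 0},
    {"grip": 1, "dx": -25, "dy": 2, "dz": 43, "turn": 0},
    {"grip": 1, "dx": -25, "dy": 2, "dz": 43, "turn": 0}
  ]
}}

```text
clock: 6.6
tool_pos: [0.4689, -0.051, 0.5706]
eef_rot: [0.952, -0.067, 0.299, 0.001]
contact_force: [0.8, 0.3, -0.6]
opening: 1.001
```

```bash
python3 st.py
```

```text
t 6.6 q [-0.74  -0.162  0.57   1.89   0.299  0.809 -2.003] p [ 0.4689 -0.051   0.5706] F [ 0.8  0.3 -0.6] op 1.001
x [ 0.812 -0.127  0.57 ] y [-0.128 -0.991 -0.037] z [ 0.569 -0.043 -0.821] tilt 34.81 az -4.3
```

Request:
{"fn": "send_rows", "kwargs": {
  "series": [
    {"grip": 1, "dx": 0, "dy": 0, "dz": 0, "turn": -0.15},
    {"grip": 1, "dx": 0, "dy": 0, "dz": 0, "turn": -0.15},
    {"grip": 1, "dx": 0, "dy": 0, "dz": 0, "turn": -0.15},
    {"grip": 1, "dx": 0, "dy": 0, "dz": 0, "turn": -0.15},
    {"grip": 1, "dx": 0, "dy": 0, "dz": 0, "turn": -0.15},
    {"grip": 1, "dx": 0, "dy": 0, "dz": 0, "turn": -0.15},
    {"grip": 1, "dx": 0, "dy": 0, "dz": 0, "turn": -0.15},
    {"grip": 1, "dx": 0, "dy": 0, "dz": 0, "turn": -0.15},
    {"grip": 1, "dx": 0, "dy": 0, "dz": 0, "turn": -0.15},
    {"grip": 1, "dx": 0, "dy": 0, "dz": 0, "turn": -0.15},
    {"grip": 1, "dx": 0, "dy": 0, "dz": 0, "turn": -0.15},
    {"grip": 1, "dx": 0, "dy": 0, "dz": 0, "turn": -0.15},
    {"grip": 1, "dx": 0, "dy": 0, "dz": 0, "turn": -0.15},
    {"grip": 1, "dx": 0, "dy": 0, "dz": 0, "turn": -0.15},
    {"grip": 1, "dx": 0, "dy": 0, "dz": 0, "turn": -0.15},
    {"grip": 1, "dx": 0, "dy": 0, "dz": 0, "turn": -0.15},
    {"grip": 1, "dx": 0, "dy": 0, "dz": 0, "turn": -0.15},
    {"grip": 1, "dx": 0, "dy": 0, "dz": 0, "turn": -0.15},
    {"grip": 1, "dx": 0, "dy": 0, "dz": 0, "turn": -0.15},
    {"grip": 1, "dx": 0, "dy": 0, "dz": 0, "turn": -0.15}
  ]
}}

```text
clock: 8.6
tool_pos: [0.4696, -0.0511, 0.5719]
eef_rot: [0.131, 0.945, 0.018, 0.298]
contact_force: [-0.6, 0.0, 0.1]
opening: 0.998
```

```bash
python3 st.py
```

```text
t 8.6 q [-1.492 -0.426  0.87   1.891  0.772  1.113  0.5  ] p [ 0.4696 -0.0511  0.5719] F [-0.6  0.   0.1] op 0.998
x [-0.788  0.259 -0.558] y [0.237 0.965 0.113] z [ 0.568 -0.044 -0.822] tilt 34.71 az -4.4
```

Request:
{"fn": "send_rows", "kwargs": {
  "series": [
    {"grip": 1, "dx": 0, "dy": 0, "dz": 20, "turn": -0.1},
    {"grip": 1, "dx": 0, "dy": 0, "dz": 20, "turn": -0.1}
  ]
}}

```text
clock: 8.8
tool_pos: [0.4928, -0.053, 0.5388]
eef_rot: [0.038, 0.954, -0.011, 0.298]
contact_force: [-0.5, -0.1, -0.0]
opening: 1.003
```

```bash
python3 st.py; python3 - <<'E'
from goto import *
plan(seat+E@[.054,0,.0085+.11])
E
```

```text
t 8.8 q [-1.604 -0.429  1.014  1.942  0.839  1.032  0.65 ] p [ 0.4928 -0.053   0.5388] F [-0.5 -0.1 -0. ] op 1.003
x [-0.819  0.065 -0.57 ] y [0.078 0.997 0.001] z [ 0.568 -0.044 -0.822] tilt 34.76 az -4.4
from [ 0.4928 -0.053   0.5388] to [ 0.4959 -0.0777  0.1975] tool d mm [190.4 -24.8 283.3]
```

Request:
{"fn": "send_rows", "kwargs": {
  "series": [
    {"grip": 1, "dx": 24, "dy": -3, "dz": 35.5, "turn": 0},
    {"grip": 1, "dx": 24, "dy": -3, "dz": 35.5, "turn": 0},
    {"grip": 1, "dx": 24, "dy": -3, "dz": 35.5, "turn": 0},
    {"grip": 1, "dx": 24, "dy": -3, "dz": 35.5, "turn": 0},
    {"grip": 1, "dx": 24, "dy": -3, "dz": 35.5, "turn": 0}
  ]
}}

```text
clock: 9.3
tool_pos: [0.4746, -0.06, 0.3507]
eef_rot: [0.035, 0.953, -0.01, 0.3]
contact_force: [-0.5, -0.6, -0.1]
opening: 1.0
```

```bash
python3 st.py; python3 - <<'E'
from goto import *
plan(seat+E@[.054,0,.0085+.11])
p=snapshot("wrist");pickle.dump(p,open("pics/w1.pkl","wb"));cv2.imwrite("pics/w1.png",p["img"][:,:,::-1])
p=snapshot("scene");cv2.imwrite("pics/s1.png",p["img"][:,:,::-1])
E
```

```text
t 9.3 q [-1.939 -0.457  1.51   2.405  1.466  0.661 -0.003] p [ 0.4746 -0.06    0.3507] F [-0.5 -0.6 -0.1] op 1.0
x [-0.817  0.062 -0.573] y [0.074 0.997 0.002] z [ 0.572 -0.04  -0.819] tilt 34.97 az -4.0
from [ 0.4746 -0.06    0.3507] to [ 0.4959 -0.0777  0.1975] tool d mm [ 69.3 -16.4 138.4]
```

View pics/w1.png

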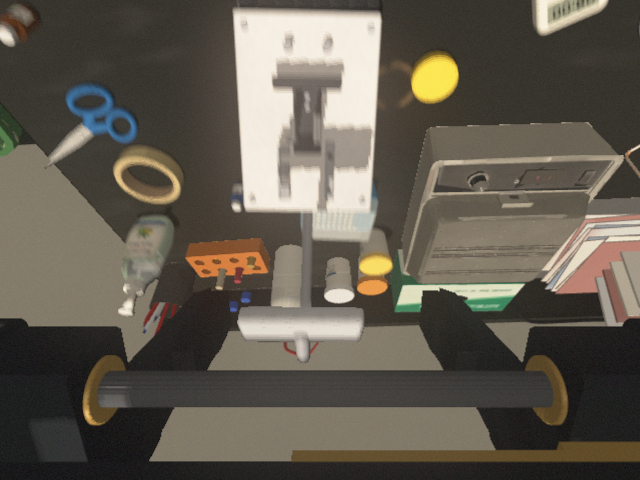

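View pics/s1.png

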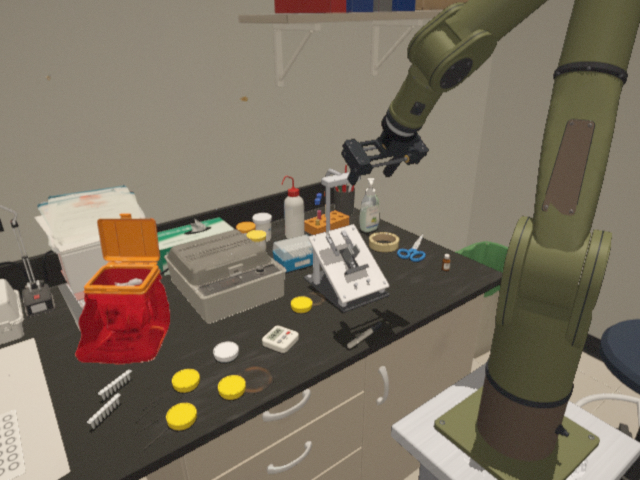

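The picture shows the gripper in front of the stand, with the grip at wrist px (305,115) and the jaw at (308,75). Joints 2 and 3 have drifted to their limits, so I identify the kinematics before going on.

```bash
cat > kin.py <<'E'
import numpy as np
from scipy.spatial.transform import Rotation as Ro
from scipy.optimize import least_squares
D=[([1.154,.689,-.195,1.565,.157,.903,-.215],[.2723,-.5626,.2387],[[.9,.436,0],[.436,-.9,0],[0,0,-1]]),
([.111,.442,-.168,1.458,.075,1.248,-1.733],[.5648,-.0513,.419],[[.995,-.098,0],[-.098,-.995,0],[0,0,-1]]),
([-.119,.373,.27,.884,-.107,1.847,-1.577],[.5436,-.0541,.6587],[[.993,-.105,.049],[-.105,-.995,-.004],[.049,-.001,-.999]]),
([-.152,.301,.342,.6,-.134,2.089,-1.585],[.4829,-.0486,.7831],[[.981,-.104,.163],[-.105,-.995,-.006],[.162,-.011,-.987]]),
([-.092,.395,.358,.374,-.204,2.089,-1.583],[.5416,-.0554,.8097],[[.951,-.101,.292],[-.104,-.995,-.007],[.292,-.023,-.956]]),
([-.234,.204,.567,.262,-.258,2.089,-1.586],[.4399,-.0478,.9445],[[.817,-.09,.569],[-.103,-.995,-.01],[.567,-.05,-.822]]),
([-.74,-.162,.57,1.89,.299,.809,-2.003],[.4689,-.051,.5706],[[.812,-.127,.57],[-.128,-.991,-.037],[.569,-.043,-.821]]),
([-1.492,-.426,.87,1.891,.772,1.113,.5],[.4696,-.0511,.5719],[[-.788,.259,-.558],[.237,.965,.113],[.568,-.044,-.822]]),
([-1.939,-.457,1.51,2.405,1.466,.661,-.003],[.4746,-.06,.3507],[[-.817,.062,-.573],[.074,.997,.002],[.572,-.04,-.819]])]
def fk(q,prm):
    R=np.eye(3);p=np.zeros(3)
    # each joint: fixed offset (3) then rotation by rotvec axis
    for i in range(7):
        p=p+R@prm["o"][i]; R=R@Ro.from_rotvec(prm["a"][i]*q[i]).as_matrix()
    return p+R@prm["o"][7],R@prm["R"]
E
python3 - <<'E'
from kin import *
# stage 1: rotation: R=prod exp(a_i q_i) * Rt ; axes in home frame
def unpack(v):
    a=[];  
    for i in range(7):
        x=v[3*i:3*i+3];a.append(x/np.linalg.norm(x))
    return a,Ro.from_rotvec(v[21:24]).as_matrix()
def res(v):
    a,Rt=unpack(v);r=[]
    for q,p,m in D:
        R=np.eye(3)
        for i in range(7):R=R@Ro.from_rotvec(a[i]*q[i]).as_matrix()
        r.append((R@Rt-np.array(m).T).ravel())
    return np.concatenate(r)
import itertools
best=None
for s in itertools.product([1,-1],repeat=7):
    ax=[[0,0,s[0]],[0,s[1],0],[0,0,s[2]],[0,s[3],0],[0,0,s[4]],[0,s[5],0],[0,0,s[6]]]
    # best Rt by averaging, also base yaw via Rb
    Ms=[];
    for q,p,m in D:
        R=np.eye(3)
        for i in range(7):R=R@Ro.from_rotvec(np.array(ax[i])*q[i]).as_matrix()
        Ms.append((R,np.array(m).T))
    # solve Rb R Rt = M : alternate
    for yb in np.arange(0,2*np.pi,np.pi/2):
        Rb=Ro.from_euler('z',yb).as_matrix()
        T=[R.T@Rb.T@M for R,M in Ms];Rt=Ro.from_matrix(T).mean().as_matrix()
        e=np.sqrt(np.mean([np.sum((t-Rt)**2) for t in T]))
        if best is None or e<best[0]: best=(e,s,yb,Rt)
print(best)
E
```

```text
(np.float64(0.0014389749998035698), (-1, 1, -1, 1, -1, 1, -1), np.float64(0.0), array([[-1.30098113e-04, -9.99999968e-01, -2.16665692e-04],
       [ 9.99999991e-01, -1.30093151e-04, -2.29151728e-05],
       [ 2.28869853e-05, -2.16668671e-04,  9.99999976e-01]]))
```

```bash
cat >> kin.py <<'E'
AX=np.array([[0,0,-1],[0,1,0],[0,0,-1],[0,1,0],[0,0,-1],[0,1,0],[0,0,-1]],float)
RT=np.array([[0,-1,0],[1,0,0],[0,0,1.]])
def chain(q):
    R=np.eye(3);L=[R]
    for i in range(7): R=R@Ro.from_rotvec(AX[i]*q[i]).as_matrix();L.append(R)
    return L
LO=np.array([-3.01,-.46,-1.47,.13,-1,.04,-2.66]);HI=np.array([3.01,2.08,1.51,2.56,4.14,2.09,2.66])
E
python3 - <<'E'
from kin import *
# unknown: z,x offsets: base z ; after R2 (z: upper, x) ; after R4 (z,x); after R6/7 z,x
A=[];b=[]
for q,p,m in D:
    L=chain(q)
    A.append(np.stack([[0,0,1],L[2][:,2],L[2][:,0],L[4][:,2],L[4][:,0],L[6][:,2],L[6][:,0]],1));b.append(p)
A=np.vstack(A);b=np.concatenate(b)
x,r,k,s=np.linalg.lstsq(A,b,rcond=None);print(x.round(4),np.abs(A@x-b).max(),s.round(3))
E
```

```text
[ 0.3625  0.5745 -0.0393  0.3438  0.0054  0.3633 -0.024 ] 0.05124625233299436 [5.628 4.819 1.958 1.53  1.056 0.703 0.568]
```

```bash
python3 - <<'E'
from kin import *
def fit(cols,data=D):
    A=[];b=[]
    for q,p,m in data:
        L=chain(q);A.append(np.stack([L[i][:,j] for i,j in cols],1));b.append(p)
    A=np.vstack(A);b=np.concatenate(b);x,*_=np.linalg.lstsq(A,b,rcond=1e-6);return x,np.abs(A@x-b).max()
import itertools
base=[(0,2),(2,2),(4,2),(6,2)]
cand=[(1,0),(1,1),(2,0),(2,1),(3,0),(3,1),(4,0),(4,1),(5,0),(5,1),(6,0),(6,1)]
out=[]
for n in range(0,5):
    for c in itertools.combinations(cand,n):
        x,e=fit(base+list(c));out.append((e+.0005*n,e,c,x.round(3)))
out.sort(key=lambda t:t[0])
for o in out[:8]:print(o)
E
```

```text
(np.float64(0.0013763057583482388), np.float64(0.00037630575834823876), ((1, 1), (3, 1)), array([ 0.346,  0.564,  0.345,  0.326, -0.019, -0.027]))
(np.float64(0.0013763057583482388), np.float64(0.00037630575834823876), ((1, 1), (4, 1)), array([ 0.346,  0.564,  0.345,  0.326, -0.019, -0.027]))
(np.float64(0.0013763057583482388), np.float64(0.00037630575834823876), ((2, 1), (3, 1)), array([ 0.346,  0.564,  0.345,  0.326, -0.019, -0.027]))
(np.float64(0.0013763057583482388), np.float64(0.00037630575834823876), ((2, 1), (4, 1)), array([ 0.346,  0.564,  0.345,  0.326, -0.019, -0.027]))
(np.float64(0.0018644904999171583), np.float64(0.0003644904999171583), ((2, 1), (3, 0), (4, 1)), array([ 0.346,  0.563,  0.345,  0.326, -0.019,  0.   , -0.027]))
(np.float64(0.0018644904999173804), np.float64(0.00036449049991738036), ((1, 1), (3, 0), (4, 1)), array([ 0.346,  0.563,  0.345,  0.326, -0.019,  0.   , -0.027]))
(np.float64(0.0018644904999174914), np.float64(0.0003644904999174914), ((2, 1), (3, 0), (3, 1)), array([ 0.346,  0.563,  0.345,  0.326, -0.019,  0.   , -0.027]))
(np.float64(0.0018644904999178245), np.float64(0.00036449049991782445), ((1, 1), (3, 0), (3, 1)), array([ 0.346,  0.563,  0.345,  0.326, -0.019,  0.   , -0.027]))
```

```bash
cat >> kin.py <<'E'
def FK(q):
    L=chain(q)
    p=.346*L[0][:,2]+.564*L[2][:,2]-.019*L[2][:,1]+.345*L[4][:,2]-.027*L[4][:,1]+.326*L[6][:,2]
    return p,L[7]@RT
def ik(p,R,q0,w=0.02):
    def f(q):
        pp,RR=FK(q);return np.concatenate([(pp-p)*10,3*Ro.from_matrix(R.T@RR).as_rotvec(),w*(q-q0)*.1])
    s=least_squares(f,np.clip(q0,LO+1e-3,HI-1e-3),bounds=(LO,HI));pp,RR=FK(s.x)
    return s.x,np.linalg.norm(pp-p),np.linalg.norm(Ro.from_matrix(R.T@RR).as_rotvec())
E
python3 - <<'E'
from kin import *
from h import seat,E
Rm=np.stack([-E[:,0],E[:,1],-E[:,2]],1); Rp=np.stack([E[:,0],-E[:,1],-E[:,2]],1)
T={"hover":seat+E@[.054,0,.1185],"grip":seat+E@[.054,0,.0085],"gripup":seat+E@[.0985,0,.0085],"seat":seat+E@[0,0,-.005],"dish":np.array([.52,.31,.009]),"dishup":np.array([.47,.31,.12])}
rng=np.random.default_rng(1)
for nm,R in [("flip",Rm),("noflip",Rp)]:
    for k,t in T.items():
        sols=[]
        for _ in range(40):
            q,e1,e2=ik(t,R,rng.uniform(LO,HI),0)
            if e1<1e-3 and e2<5e-3: sols.append(q)
        sols=np.array(sols);print(nm,k,t.round(3),len(sols))
        if len(sols): print("  min",sols.min(0).round(2),"max",sols.max(0).round(2))
q=np.array([-1.939,-.457,1.51,2.405,1.466,.661,-.003])
for k in ["hover","grip","gripup"]:
    s=ik(T[k],Rm,q,.02);print(k,s[0].round(2),s[1:]);q=s[0]
E
```

```text
flip hover [ 0.496 -0.078  0.198] 26
  min [ 0.09  0.6  -1.22  2.53  2.06  0.64 -1.51] max [ 0.72  0.84 -0.07  2.56  3.02  1.02 -0.57]
flip grip [ 0.559 -0.084  0.107] 24
  min [-0.4   0.85 -1.27  2.4   2.15  0.75 -2.43] max [ 0.72  1.19  0.89  2.46  3.84  1.25 -0.39]
flip gripup [ 0.595 -0.087  0.133] 23
  min [-0.47  0.78 -1.46  2.28  2.02  0.57 -2.66] max [ 0.78  1.25  1.06  2.34  4.01  1.33 -0.16]
flip seat [ 0.522 -0.08   0.065] 24
  min [-0.13  1.   -1.47  2.51  2.17  1.01 -1.89] max [ 0.74  1.45  0.33  2.56  3.36  1.6  -0.32]
flip dish [0.52  0.31  0.009] 24
  min [-1.48  1.06 -0.93  2.13  1.99  0.44 -2.43] max [-0.34  1.73  1.43  2.19  4.11  1.39  2.66]
flip dishup [0.47 0.31 0.12] 28
  min [-1.53  0.82 -1.29  2.23  1.75  0.39 -1.82] max [-0.28  1.24  1.19  2.29  4.14  1.64  2.66]
noflip hover [ 0.496 -0.078  0.198] 12
  min [ 0.09  0.6  -1.23  2.53  2.05  0.64  1.63] max [ 0.72  0.84 -0.07  2.56  3.02  1.02  2.58]
noflip grip [ 0.559 -0.084  0.107] 11
  min [-0.38  0.86 -0.88  2.4   2.36  0.76  0.74] max [0.56 1.09 0.85 2.46 3.81 1.07 2.45]
noflip gripup [ 0.595 -0.087  0.133] 13
  min [-0.53  0.79 -0.98  2.29  2.2   0.59  0.27] max [0.62 1.34 1.39 2.35 4.13 1.4  2.65]
noflip seat [ 0.522 -0.08   0.065] 13
  min [-0.2   1.   -0.68  2.52  2.59  1.02  1.14] max [0.44 1.09 0.45 2.56 3.46 1.12 2.17]
noflip dish [0.52  0.31  0.009] 15
  min [-1.42  1.06 -1.29  2.12  1.99  0.45 -0.52] max [-0.2   1.48  1.1   2.18  3.92  1.75  2.27]
noflip dishup [0.47 0.31 0.12] 21
  min [-1.36  0.82 -1.3   2.23  1.75  0.29  0.34] max [-0.28  1.19  0.71  2.29  3.27  1.64  2.13]
hover [-1.97 -0.46  1.51  2.56  1.61  0.7  -0.26] (np.float64(0.13726546823400304), np.float64(0.02625216228257355))
grip [-1.99 -0.46  1.51  2.56  1.61  0.71 -0.27] (np.float64(0.24704011641207535), np.float64(0.025842637767977968))
gripup [-1.97 -0.46  1.51  2.49  1.57  0.71 -0.18] (np.float64(0.24633400823774587), np.float64(0.016252004980716092))
```

```bash
cat > sim.py <<'E'
from kin import *
def jac(q):
    p0,R0=FK(q);L=chain(q);J=np.zeros((6,7))
    # joint positions
    P=[np.zeros(3)]*7
    sh=.346*L[0][:,2];el=sh+.564*L[2][:,2]-.019*L[2][:,1];wr=el+.345*L[4][:,2]-.027*L[4][:,1]
    pos=[sh,sh,el,el,wr,wr,wr]
    pos[2]=sh
    for i in range(7):
        a=L[i]@AX[i];J[:3,i]=np.cross(a,p0-pos[i]);J[3:,i]=a
    return J,p0,R0
def err(q,p,R):
    p0,R0=FK(q);return np.concatenate([p-p0,Ro.from_matrix(R@R0.T).as_rotvec()])
def solve(q,p,R,lam=.05,n=30,null=None,kn=0.,wr=1.):
    q=q.copy();W=np.array([1,1,1,wr,wr,wr])
    for _ in range(n):
        J,_,_=jac(q);e=err(q,p,R);Jw=J*W[:,None];ew=e*W
        JJ=np.linalg.inv(Jw@Jw.T+lam**2*np.eye(6));dq=Jw.T@JJ@ew
        if null is not None: dq+=kn*(np.eye(7)-Jw.T@JJ@Jw)@(null-q)
        m=np.abs(dq).max()
        if m>.2:dq*=.2/m
        q=np.clip(q+dq,LO,HI)
        if np.linalg.norm(e)<1e-5 and kn==0:break
    return q
def run(q,rows,**k):
    p,R=FK(q)
    for dx,dy,dz,t in rows:
        p=p+R@(np.array([dx,dy,dz])/1000);R=R@Ro.from_euler('z',t).as_matrix()
        q=solve(q,p,R,**k);p,R=FK(q)
    return q
E
python3 - <<'E'
from sim import *
qa=np.array([-.74,-.162,.57,1.89,.299,.809,-2.003]);ra=[(0,0,0,-.15)]*20;qb=np.array([-1.492,-.426,.87,1.891,.772,1.113,.5])
q1=np.array([1.154,.689,-.195,1.565,.157,.903,-.215]);r1=[(0,0,-45,.1375)]*4+[(20,-45,0,0)]*11+[(20,-40,0,0)];q1b=np.array([.111,.442,-.168,1.458,.075,1.248,-1.733])
qc=np.array([-1.604,-.429,1.014,1.942,.839,1.032,.65]);rc=[(24,-3,35.5,0)]*5;qd=np.array([-1.939,-.457,1.51,2.405,1.466,.661,-.003])
qe=np.array([-.234,.204,.567,.262,-.258,2.089,-1.586]);re=[(-25,2,43,0)]*9
mid=(LO+HI)/2;home=q1
for nm,nl,kn in [("none",None,0),("mid",mid,.02),("mid.1",mid,.1),("home",home,.02),("home.1",home,.1)]:
    print(nm)
    for q,r,t in [(q1,r1,q1b),(qe,re,qa),(qa,ra,qb),(qc,rc,qd)]:
        s=run(q,r,null=nl,kn=kn,n=10);print("  ",s.round(2),t.round(2),np.abs(s-t).max().round(2))
E
```

```text
none
   [ 0.11  0.44 -0.16  1.46  0.07  1.25 -1.73] [ 0.11  0.44 -0.17  1.46  0.08  1.25 -1.73] 0.01
   [-0.64 -0.08  0.59  2.06  0.22  0.56 -1.86] [-0.74 -0.16  0.57  1.89  0.3   0.81 -2.  ] 0.25
   [-1.54 -0.46  0.86  1.9   0.82  1.16  0.44] [-1.49 -0.43  0.87  1.89  0.77  1.11  0.5 ] 0.06
   [-2.05 -0.46  1.51  2.41  1.57  0.75 -0.09] [-1.94 -0.46  1.51  2.4   1.47  0.66 -0.  ] 0.11
mid
   [-0.01  0.44  0.05  1.47 -0.02  1.24 -1.63] [ 0.11  0.44 -0.17  1.46  0.08  1.25 -1.73] 0.21
   [-0.08 -0.05  0.09  2.05  0.09  0.54 -1.73] [-0.74 -0.16  0.57  1.89  0.3   0.81 -2.  ] 0.66
   [-0.43 -0.12  0.33  1.88  0.2   0.79  1.1 ] [-1.49 -0.43  0.87  1.89  0.77  1.11  0.5 ] 1.06
   [-2.03 -0.46  1.51  2.41  1.56  0.77 -0.08] [-1.94 -0.46  1.51  2.4   1.47  0.66 -0.  ] 0.11
mid.1
   [-0.01  0.44  0.05  1.46 -0.02  1.24 -1.62] [ 0.11  0.44 -0.17  1.46  0.08  1.25 -1.73] 0.22
   [ 0.03 -0.03  0.01  2.03  0.06  0.54 -1.68] [-0.74 -0.16  0.57  1.89  0.3   0.81 -2.  ] 0.77
   [-0.37 -0.11  0.25  1.85  0.2   0.81  1.08] [-1.49 -0.43  0.87  1.89  0.77  1.11  0.5 ] 1.13
   [-1.98 -0.46  1.45  2.41  1.5   0.82 -0.04] [-1.94 -0.46  1.51  2.4   1.47  0.66 -0.  ] 0.16
home
   [ 0.14  0.44 -0.2   1.46  0.09  1.25 -1.74] [ 0.11  0.44 -0.17  1.46  0.08  1.25 -1.73] 0.03
   [ 0.6  -0.03 -0.55  2.03  0.02  0.53 -1.64] [-0.74 -0.16  0.57  1.89  0.3   0.81 -2.  ] 1.34
   [ 0.49 -0.09 -0.45  1.85 -0.01  0.76  1.32] [-1.49 -0.43  0.87  1.89  0.77  1.11  0.5 ] 1.98
   [-2.02 -0.46  1.51  2.41  1.55  0.76 -0.07] [-1.94 -0.46  1.51  2.4   1.47  0.66 -0.  ] 0.09
home.1
   [ 0.14  0.43 -0.18  1.48  0.08  1.23 -1.72] [ 0.11  0.44 -0.17  1.46  0.08  1.25 -1.73] 0.03
   [ 0.85 -0.03 -0.74  2.04 -0.06  0.52 -1.53] [-0.74 -0.16  0.57  1.89  0.3   0.81 -2.  ] 1.59
   [ 0.55 -0.07 -0.51  1.83 -0.01  0.77  1.32] [-1.49 -0.43  0.87  1.89  0.77  1.11  0.5 ] 2.04
   [ 0.58  0.28 -0.74  2.34  1.66  0.28 -0.17] [-1.94 -0.46  1.51  2.4   1.47  0.66 -0.  ] 2.52
```

```bash
cat > search.py <<'E'
from sim import *
from h import seat,E
def rows_to(q,target,maxs=45,turn=0):
    return None
def move(q,target,step=.045,**k):
    # straight with fixed orientation, closed form: rows in tool axes; returns q
    p,R=FK(q);d=np.asarray(target)-p;n=int(np.ceil(np.linalg.norm(d)/step));
    for i in range(n):
        t=R@np.zeros(3)+p+d/n
        q=solve(q,t,R,n=8,**k);p2,R=FK(q);p=p2
        d=d  # keep open-loop
    return q
def turn(q,th,**k):
    n=int(np.ceil(abs(th)/.15))
    for i in range(n):
        p,R=FK(q);q=solve(q,p,R@Ro.from_euler('z',th/n).as_matrix(),n=8,**k)
    return q
if __name__=="__main__":
    q0=np.array([-1.939,-.457,1.51,2.405,1.466,.661,-.003])
    hov=seat+E@[.054,0,.1185];gr=seat+E@[.054,0,.0085]
    Rm=np.stack([-E[:,0],E[:,1],-E[:,2]],1);Rp=Rm@np.diag([-1,-1,1])
    res=[]
    for x in [.4,.5,.6]:
        for y in [-.3,-.05,.25]:
            for z in [.4,.55,.7]:
                qa=move(q0,[x,y,z])
                for th in [0,np.pi,-np.pi,-2*np.pi,2*np.pi]:
                    qb=turn(qa,th);qc=move(qb,hov);p,R=FK(qc)
                    eo=min(np.linalg.norm(Ro.from_matrix(A.T@R).as_rotvec()) for A in(Rm,Rp))
                    res.append((np.linalg.norm(p-hov)+.3*eo,x,y,z,round(th,2),np.linalg.norm(p-hov).round(3),eo.round(3),qc.round(2)))
    res.sort(key=lambda r:r[0])
    for r in res[:10]:print(*r[1:])
E
time python3 search.py
```

```text
0.4 0.25 0.4 6.28 0.047 0.564 [-0.28  0.58  0.44  2.12 -0.78  0.34 -1.3 ]
0.5 0.25 0.55 6.28 0.002 0.714 [-0.38  0.79  0.92  2.   -0.95  0.89 -0.89]
0.5 0.25 0.7 6.28 0.011 0.696 [-0.19  0.75  0.73  1.98 -0.94  0.95 -0.52]
0.5 0.25 0.4 6.28 0.04 0.665 [ 0.48  0.55 -0.31  2.11 -0.6   0.43 -1.16]
0.4 -0.05 0.7 3.14 0.184 0.589 [ 0.14  0.54 -0.12  2.53 -0.15  0.04 -1.44]
0.6 -0.05 0.7 6.28 0.066 1.048 [ 0.1   0.73  0.53  2.08 -1.    0.9  -0.94]
0.4 -0.05 0.55 3.14 0.194 0.622 [-0.14  0.57  0.3   2.54  0.29  0.04 -1.86]
0.5 -0.05 0.55 3.14 0.201 0.653 [ 0.49  0.57 -0.66  2.51 -0.74  0.04 -0.85]
0.5 -0.05 0.7 3.14 0.209 0.679 [ 0.56  0.59 -0.76  2.5  -0.84  0.04 -0.75]
0.6 -0.05 0.55 6.28 0.049 1.213 [ 0.02  0.67  0.52  2.11 -1.    0.74 -1.34]
real	1m0.215s
user	0m59.317s
sys	0m0.157s
```

```bash
cat > s2.py <<'E'
from search import *
q0=np.array([-1.939,-.457,1.51,2.405,1.466,.661,-.003])
hov=seat+E@[.054,0,.1185]
qa=move(q0,[.4928,-.053,.5388]);print("up",qa.round(2))
def tilt(q):
    p,R=FK(q);return np.degrees(np.arccos(-R[2,2])).round(1),np.degrees(np.arctan2(R[1,2],R[0,2])).round(1)
for th in [1.6,3.2]:
    qb=turn(qa,th);print("unturn",th,qb.round(2),tilt(qb))
    for x in [.40,.44,.48]:
        for z in [.33,.36,.40,.45]:
            qc=move(qb,[x,-.04,z])
            for b in [-3.2,-4.7,-6.28]:
                qd=turn(qc,b);qe=move(qd,hov);p,R=FK(qe)
                e=np.linalg.norm(p-hov)
                if e<.1: print(th,x,z,b,"sing",qc.round(2)[[3,4,5]],"turned",qd.round(2),tilt(qd),"hov",qe.round(2),tilt(qe),e.round(3))
E
python3 s2.py
```

```text
up [-1.58 -0.42  1.01  1.94  0.82  1.01  0.67]
unturn 1.6 [-1.17 -0.17  0.96  1.94  0.42  0.74 -0.51] (np.float64(35.0), np.float64(-4.0))
1.6 0.4 0.33 -3.2 sing [2.56 0.76 0.04] turned [-0.84  0.15  0.92  2.56  2.02  0.04  1.09] (np.float64(30.6), np.float64(-20.6)) hov [-0.    0.56 -0.12  2.47  2.47  0.47  0.51] (np.float64(30.6), np.float64(-20.6)) 0.002
1.6 0.4 0.33 -4.7 sing [2.56 0.76 0.04] turned [-0.89  0.16  1.    2.56  2.77  0.04  1.86] (np.float64(31.5), np.float64(-21.2)) hov [-0.22  0.59  0.21  2.49  2.89  0.45  1.59] (np.float64(31.7), np.float64(-21.1)) 0.002
1.6 0.4 0.33 -6.28 sing [2.56 0.76 0.04] turned [-0.93  0.18  1.08  2.56  3.56  0.05  2.66] (np.float64(31.7), np.float64(-21.2)) hov [-0.46  0.68  0.66  2.5   3.53  0.51  2.56] (np.float64(32.1), np.float64(-20.9)) 0.006
1.6 0.4 0.36 -3.2 sing [2.51 1.11 0.08] turned [-0.86  0.04  0.85  2.54  2.46  0.04  0.63] (np.float64(35.2), np.float64(-4.2)) hov [ 0.11  0.59 -0.1   2.54  3.01  0.62  0.12] (np.float64(36.1), np.float64(-4.2)) 0.013
1.6 0.4 0.36 -4.7 sing [2.51 1.11 0.08] turned [-0.91  0.05  0.93  2.54  3.19 
[... 7256 characters left out ...]
oat64(34.5), np.float64(-4.0)) 0.0
3.2 0.48 0.36 -6.28 sing [ 2.36 -0.18  0.04] turned [-0.14  0.18  0.09  2.39  1.98  0.07  2.55] (np.float64(34.6), np.float64(-4.0)) hov [ 0.43  0.64 -0.6   2.53  2.54  0.68  2.08] (np.float64(34.6), np.float64(-4.0)) 0.0
3.2 0.48 0.4 -4.7 sing [ 2.29 -0.02  0.18] turned [ 0.29  0.09 -0.4   2.25  0.58  0.23  2.37] (np.float64(35.0), np.float64(-4.1)) hov [ 0.32  0.5  -0.4   2.48  2.37  0.52  0.64] (np.float64(33.8), np.float64(-18.3)) 0.055
3.2 0.48 0.4 -6.28 sing [ 2.29 -0.02  0.18] turned [ 1.04  0.35 -1.47  2.27  1.28  0.62  2.66] (np.float64(34.8), np.float64(-7.0)) hov [ 0.71  0.85 -1.24  2.52  2.03  1.05  1.97] (np.float64(34.8), np.float64(-7.0)) 0.0
```

The identified model (0.4 mm fit) shows that every pose that can grip needs the other wrist branch (q5≈π), reached through the q6≈0 singularity with a turn. The simulated way is to go back up, turn back, go to about (0.40, -0.04, 0.36), and turn again.

Request:
{"fn": "send_rows", "kwargs": {
  "series": [
    {"grip": 1, "dx": -24, "dy": 3, "dz": -35.5, "turn": 0},
    {"grip": 1, "dx": -24, "dy": 3, "dz": -35.5, "turn": 0},
    {"grip": 1, "dx": -24, "dy": 3, "dz": -35.5, "turn": 0},
    {"grip": 1, "dx": -24, "dy": 3, "dz": -35.5, "turn": 0},
    {"grip": 1, "dx": -24, "dy": 3, "dz": -35.5, "turn": 0},
    {"grip": 1, "dx": 0, "dy": 0, "dz": 0, "turn": 0.15},
    {"grip": 1, "dx": 0, "dy": 0, "dz": 0, "turn": 0.15},
    {"grip": 1, "dx": 0, "dy": 0, "dz": 0, "turn": 0.15},
    {"grip": 1, "dx": 0, "dy": 0, "dz": 0, "turn": 0.15},
    {"grip": 1, "dx": 0, "dy": 0, "dz": 0, "turn": 0.15},
    {"grip": 1, "dx": 0, "dy": 0, "dz": 0, "turn": 0.15},
    {"grip": 1, "dx": 0, "dy": 0, "dz": 0, "turn": 0.15},
    {"grip": 1, "dx": 0, "dy": 0, "dz": 0, "turn": 0.15},
    {"grip": 1, "dx": 0, "dy": 0, "dz": 0, "turn": 0.15},
    {"grip": 1, "dx": 0, "dy": 0, "dz": 0, "turn": 0.15},
    {"grip": 1, "dx": 0, "dy": 0, "dz": 0, "turn": 0.15},
    {"grip": 1, "dx": 0, "dy": 0, "dz": 0, "turn": 0.15},
    {"grip": 1, "dx": 0, "dy": 0, "dz": 0, "turn": 0.15},
    {"grip": 1, "dx": 0, "dy": 0, "dz": 0, "turn": 0.15},
    {"grip": 1, "dx": 0, "dy": 0, "dz": 0, "turn": 0.15}
  ]
}}

```text
clock: 11.4
tool_pos: [0.4734, -0.0514, 0.5585]
eef_rot: [0.879, 0.371, 0.266, 0.14]
contact_force: [-0.5, -0.0, 0.1]
opening: 1.003
```

```bash
python3 st.py; cat > s3.py <<'E'
from search import *
from plant import get_state
hov=seat+E@[.054,0,.07]
def tilt(q):
    p,R=FK(q);return np.degrees(np.arccos(-R[2,2])).round(1),np.degrees(np.arctan2(R[1,2],R[0,2])).round(1)
q0=get_state()["q"]
for a in [0,.45,.95]:
  qb=turn(q0,a) if a else q0
  for x in [.38,.40,.42,.44]:
    for z in [.34,.36,.38]:
        qc=move(qb,[x,-.04,z]);qd=turn(qc,-2.25-a);qe=move(qd,hov);p,R=FK(qe)
        print(a,x,z,"sing",qc.round(2),tilt(qc),"turned",qd.round(2),tilt(qd),"hov",qe.round(2),tilt(qe),np.linalg.norm(p-hov).round(3),R[2,1].round(3))
E
python3 s3.py
```

```text
t 11.4 q [-0.82  -0.159  0.64   1.919  0.334  0.776 -1.098] p [ 0.4734 -0.0514  0.5585] F [-0.5 -0.   0.1] op 1.003
x [0.583 0.727 0.363] y [ 0.578 -0.685  0.443] z [ 0.571 -0.048 -0.82 ] tilt 34.96 az -4.8
0 0.38 0.34 sing [-0.45 -0.01  0.34  2.56  1.64  0.12 -2.48] (np.float64(35.0), np.float64(-4.8)) turned [-0.47  0.02  0.4   2.56  2.31  0.11 -0.89] (np.float64(36.8), np.float64(-4.2)) hov [ 0.13  0.72 -0.12  2.49  3.02  0.76 -1.48] (np.float64(39.3), np.float64(-3.8)) 0.03 0.018
0 0.38 0.36 sing [-0.41 -0.04  0.29  2.54  1.26  0.13 -2.1 ] (np.float64(34.8), np.float64(-4.8)) turned [-0.4  -0.01  0.3   2.56  1.81  0.11 -0.4 ] (np.float64(35.7), np.float64(-4.6)) hov [ 0.21  0.7  -0.28  2.48  2.84  0.71 -1.31] (np.float64(37.2), np.float64(-4.4)) 0.023 0.012
0 0.38 0.38 sing [-0.49 -0.08  0.34  2.5   0.93  0.2  -1.78] (np.float64(35.0), np.float64(-4.8)) turned [-0.92 -0.14  0.69  2.52  1.09  0.29  0.28] (np.float64(35.0), np.float64(-4.8)) hov [ 0.35  0.6  -0.49  2.45  2.51  0.57 -0.99] (np.float64(34.3), np.float64(-6.7)) 0.048 -0.011
0 0.4 0.34 sing [-0.73  0.02  0.69  2.52  1.
[... 8700 characters left out ...]
at64(29.5), np.float64(-12.3)) hov [ 0.26  0.69 -0.42  2.41  2.4   0.57 -0.93] (np.float64(29.5), np.float64(-12.4)) 0.002 -0.051
0.95 0.44 0.36 sing [-0.64  0.1   0.64  2.45  0.49  0.04 -2.23] (np.float64(33.5), np.float64(-6.6)) turned [-0.44  0.11  0.4   2.47  1.79  0.05 -0.35] (np.float64(33.8), np.float64(-6.6)) hov [ 0.34  0.73 -0.5   2.48  2.57  0.71 -1.05] (np.float64(33.7), np.float64(-6.6)) 0.002 -0.01
0.95 0.44 0.38 sing [-0.59  0.04  0.54  2.4   0.53  0.12 -2.28] (np.float64(34.9), np.float64(-4.8)) turned [-0.15  0.05  0.05  2.41  0.95  0.13  0.46] (np.float64(35.1), np.float64(-5.1)) hov [ 0.41  0.64 -0.57  2.44  2.43  0.61 -0.9 ] (np.float64(34.1), np.float64(-7.8)) 0.04 -0.02
```

Request:
{"fn": "send_rows", "kwargs": {
  "series": [
    {"grip": 1, "dx": -22.4, "dy": -29, "dz": 26.5, "turn": 0},
    {"grip": 1, "dx": -22.4, "dy": -29, "dz": 26.5, "turn": 0},
    {"grip": 1, "dx": -22.4, "dy": -29, "dz": 26.5, "turn": 0},
    {"grip": 1, "dx": -22.4, "dy": -29, "dz": 26.5, "turn": 0},
    {"grip": 1, "dx": -22.4, "dy": -29, "dz": 26.5, "turn": 0}
  ]
}}

```text
clock: 11.9
tool_pos: [0.4087, -0.049, 0.3769]
eef_rot: [0.879, 0.371, 0.26, 0.149]
contact_force: [0.7, -0.7, 0.3]
opening: 1.002
```

```bash
python3 st.py; cat > s4.py <<'E'
from search import *
from plant import get_state
hov=seat+E@[.054,0,.07]
q0=get_state()["q"]
def tilt(q):
    p,R=FK(q);return np.degrees(np.arccos(-R[2,2])).round(1),np.degrees(np.arctan2(R[1,2],R[0,2])).round(1)
for d in [(0,0,0),(-.02,0,0),(0,0,-.015),(0,0,.015)]:
    qc=move(q0,FK(q0)[0]+d) if any(d) else q0
    for b in [-2.25,-2.6,-3.4]:
        qd=turn(qc,b);qe=move(qd,hov);p,R=FK(qe)
        print(d,b,"turned",qd.round(2),tilt(qd),"hov",qe.round(2),tilt(qe),np.linalg.norm(p-hov).round(3),R[2,1].round(3))
E
python3 s4.py
```

```text
t 11.9 q [-0.596 -0.017  0.506  2.466  0.951  0.157 -1.764] p [ 0.4087 -0.049   0.3769] F [ 0.7 -0.7  0.3] op 1.002
x [0.589 0.73  0.346] y [ 0.575 -0.68   0.456] z [ 0.568 -0.07  -0.82 ] tilt 34.88 az -7.0
(0, 0, 0) -2.25 turned [-0.68 -0.01  0.59  2.48  1.09  0.15  0.34] (np.float64(35.0), np.float64(-7.1)) hov [ 0.29  0.61 -0.43  2.45  2.49  0.59 -1.  ] (np.float64(34.2), np.float64(-10.8)) 0.043 -0.047
(0, 0, 0) -2.6 turned [-0.69 -0.01  0.59  2.49  1.12  0.14  0.66] (np.float64(35.1), np.float64(-7.1)) hov [ 0.3   0.61 -0.44  2.45  2.5   0.59 -0.66] (np.float64(34.3), np.float64(-9.8)) 0.042 -0.23
(0, 0, 0) -3.4 turned [-0.7  -0.    0.6   2.49  1.2   0.14  1.38] (np.float64(35.1), np.float64(-7.2)) hov [ 0.31  0.63 -0.47  2.46  2.52  0.61  0.13] (np.float64(34.4), np.float64(-7.5)) 0.038 -0.523
(-0.02, 0, 0) -2.25 turned [-0.9  -0.09  0.73  2.51  1.13  0.24  0.27] (np.float64(34.9), np.float64(-7.0)) hov [ 0.3   0.6  -0.45  2.45  2.5   0.57 -1.  ] (np.float64(34.0), np.float64(-8.6)) 0.045 -0.03
(-0.02, 0, 0) -2.6 turned [-0.96 -0.1   0.78  2.51  1.15  0.25  0.6 ] (np.float64(34
[... 860 characters left out ...]
.72 -0.1   2.5   2.97  0.71 -0.3 ] (np.float64(35.6), np.float64(-6.8)) 0.006 -0.537
(0, 0, 0.015) -2.25 turned [-1.1  -0.12  0.91  2.44  0.98  0.32  0.44] (np.float64(34.9), np.float64(-7.0)) hov [-0.42  0.64  0.66  2.44  1.84  0.3  -0.44] (np.float64(40.5), np.float64(-75.9)) 0.217 -0.56
(0, 0, 0.015) -2.6 turned [-1.2  -0.15  0.97  2.44  1.03  0.36  0.72] (np.float64(34.9), np.float64(-7.0)) hov [-0.3   0.6   0.46  2.45  1.99  0.38 -0.26] (np.float64(38.4), np.float64(-68.6)) 0.193 -0.595
(0, 0, 0.015) -3.4 turned [-1.41 -0.25  1.05  2.44  1.14  0.51  1.38] (np.float64(34.9), np.float64(-7.0)) hov [-2.65 -0.46  1.51  2.56  1.99  1.37  0.48] (np.float64(70.4), np.float64(3.7)) 0.389 -0.906
```

Request:
{"fn": "send_rows", "kwargs": {
  "series": [
    {"grip": 1, "dx": -3.5, "dy": -4.5, "dz": 8.2, "turn": 0},
    {"grip": 1, "dx": -3.5, "dy": -4.5, "dz": 8.2, "turn": 0},
    {"grip": 1, "dx": 0, "dy": 0, "dz": 0, "turn": -0.12},
    {"grip": 1, "dx": 0, "dy": 0, "dz": 0, "turn": -0.12},
    {"grip": 1, "dx": 0, "dy": 0, "dz": 0, "turn": -0.12}
  ]
}}

```text
clock: 12.4
tool_pos: [0.4161, -0.0497, 0.369]
eef_rot: [0.795, 0.523, 0.234, 0.199]
contact_force: [-0.4, 1.0, 0.1]
opening: 1.002
```

```bash
python3 st.py; cat > s5.py <<'E'
import sys
from search import *
from plant import get_state
hov=seat+E@[.054,0,.07]
q0=get_state()["q"]
def tilt(q):
    p,R=FK(q);return np.degrees(np.arccos(-R[2,2])).round(1),np.degrees(np.arctan2(R[1,2],R[0,2])).round(1)
for b in [float(a) for a in sys.argv[1:]]:
    qd=turn(q0,b) if b else q0;qe=move(qd,hov);p,R=FK(qe)
    print(b,"turned",qd.round(2),tilt(qd),"hov",qe.round(2),tilt(qe),np.linalg.norm(p-hov).round(3),R[:,1].round(3))
E
python3 s5.py -1.7 -1.9
```

```text
t 12.4 q [-0.562  0.021  0.499  2.487  1.383  0.103 -1.824] p [ 0.4161 -0.0497  0.369 ] F [-0.4  1.   0.1] op 1.002
x [0.344 0.925 0.164] y [ 0.738 -0.374  0.562] z [ 0.581 -0.072 -0.811] tilt 35.85 az -7.1
-1.7 turned [-0.59  0.05  0.55  2.51  1.94  0.08 -0.67] (np.float64(36.0), np.float64(-7.0)) hov [ 0.21  0.73 -0.3   2.52  2.78  0.76 -1.46] (np.float64(36.0), np.float64(-7.1)) 0.004 [0.246 0.965 0.091]
-1.9 turned [-0.61  0.05  0.57  2.51  2.02  0.08 -0.55] (np.float64(36.0), np.float64(-7.0)) hov [ 0.19  0.73 -0.28  2.52  2.81  0.76 -1.28] (np.float64(36.2), np.float64(-7.0)) 0.004 [ 0.087  0.996 -0.026]
```

Request:
{"fn": "send_rows", "kwargs": {
  "series": [
    {"grip": 1, "dx": 0, "dy": 0, "dz": 0, "turn": -0.12},
    {"grip": 1, "dx": 0, "dy": 0, "dz": 0, "turn": -0.12},
    {"grip": 1, "dx": 0, "dy": 0, "dz": 0, "turn": -0.12},
    {"grip": 1, "dx": 0, "dy": 0, "dz": 0, "turn": -0.12},
    {"grip": 1, "dx": 0, "dy": 0, "dz": 0, "turn": -0.12},
    {"grip": 1, "dx": 0, "dy": 0, "dz": 0, "turn": -0.12},
    {"grip": 1, "dx": 0, "dy": 0, "dz": 0, "turn": -0.12},
    {"grip": 1, "dx": 0, "dy": 0, "dz": 0, "turn": -0.12},
    {"grip": 1, "dx": 0, "dy": 0, "dz": 0, "turn": -0.12},
    {"grip": 1, "dx": 0, "dy": 0, "dz": 0, "turn": -0.12},
    {"grip": 1, "dx": 0, "dy": 0, "dz": 0, "turn": -0.12},
    {"grip": 1, "dx": 0, "dy": 0, "dz": 0, "turn": -0.12},
    {"grip": 1, "dx": 0, "dy": 0, "dz": 0, "turn": -0.12},
    {"grip": 1, "dx": 0, "dy": 0, "dz": 0, "turn": -0.12}
  ]
}}

```text
clock: 13.8
tool_pos: [0.4161, -0.0497, 0.3691]
eef_rot: [0.141, 0.941, 0.008, 0.308]
contact_force: [-0.3, 0.1, -0.6]
opening: 1.002
```

```bash
python3 st.py;python3 s5.py 0 -.15; python3 - <<'E'
from goto import *
plan(seat+E@[.054,0,.07])
E
```

```text
t 13.8 q [-0.527  0.021  0.461  2.486  1.383  0.104 -0.146] p [ 0.4161 -0.0497  0.3691] F [-0.3  0.1 -0.6] op 1.002
x [-0.771  0.271 -0.577] y [0.261 0.96  0.102] z [ 0.581 -0.072 -0.81 ] tilt 35.86 az -7.1
0.0 turned [-0.53  0.02  0.46  2.49  1.38  0.1  -0.15] (np.float64(35.9), np.float64(-7.1)) hov [ 0.29  0.68 -0.45  2.49  2.61  0.7  -1.31] (np.float64(35.4), np.float64(-7.3)) 0.022 [0.263 0.96  0.099]
-0.15 turned [-0.53  0.02  0.46  2.49  1.42  0.1  -0.03] (np.float64(35.9), np.float64(-7.1)) hov [ 0.28  0.68 -0.43  2.5   2.62  0.71 -1.18] (np.float64(35.5), np.float64(-7.3)) 0.02 [0.145 0.989 0.013]
from [ 0.4161 -0.0497  0.3691] to [ 0.5236 -0.0804  0.1578] tool d mm [ 30.8 -23.  235.9]
```

```bash
cat > s6.py <<'E'
from search import *
from plant import get_state
hov=seat+E@[.054,0,.07]
q0=get_state()["q"]
def tilt(q):
    p,R=FK(q);return np.degrees(np.arccos(-R[2,2])).round(1),np.degrees(np.arctan2(R[1,2],R[0,2])).round(1)
for lam in [.01,.05,.1]:
  q1=turn(q0,-.15,lam=lam)
  for wps in [[],[(.416,-.05,.30)],[(.43,-.05,.28)],[(.45,-.06,.32)],[(.43,0.0,.30)],[(.43,-.1,.30)],[(.47,-.1,.30)]]:
    q=q1
    for w in wps:q=move(q,w,step=.03,lam=lam)
    qm=q;q=move(q,hov,step=.03,lam=lam);p,R=FK(q)
    print(lam,wps,qm.round(2),tilt(qm),"hov",q.round(2),tilt(q),np.linalg.norm(p-hov).round(3))
E
python3 s6.py
```

```text
0.01 [] [-0.53  0.02  0.46  2.49  1.38  0.1   0.  ] (np.float64(35.9), np.float64(-7.1)) hov [ 0.24  0.74 -0.34  2.52  2.75  0.77 -1.29] (np.float64(35.9), np.float64(-7.1)) 0.0
0.01 [(0.416, -0.05, 0.3)] [ 0.03  0.22 -0.15  2.56  2.64  0.36 -1.3 ] (np.float64(39.5), np.float64(-6.1)) hov [ 0.19  0.76 -0.27  2.53  2.88  0.9  -1.42] (np.float64(42.1), np.float64(-5.7)) 0.03
0.01 [(0.43, -0.05, 0.28)] [ 0.08  0.3  -0.22  2.56  2.66  0.45 -1.32] (np.float64(39.8), np.float64(-6.0)) hov [ 0.21  0.77 -0.3   2.54  2.86  0.92 -1.4 ] (np.float64(42.0), np.float64(-5.7)) 0.025
0.01 [(0.45, -0.06, 0.32)] [ 0.09  0.21 -0.16  2.5   2.49  0.23 -1.1 ] (np.float64(35.9), np.float64(-7.1)) hov [ 0.25  0.74 -0.36  2.52  2.73  0.77 -1.27] (np.float64(35.9), np.float64(-7.1)) 0.0
0.01 [(0.43, 0.0, 0.3)] [-0.25  0.24 -0.05  2.56  2.39  0.37 -1.22] (np.float64(37.8), np.float64(-6.0)) hov [ 0.18  0.74 -0.24  2.52  2.89  0.82 -1.43] (np.float64(39.8), np.float64(-5.2)) 0.023
0.01 [(0.43, -0.1, 0.3)] [ 0.39  0.26 -0.35  2.56  2.77  0.31 -1.24] (np.float64(35.9), np.float64(-7.1)) hov [ 0.25  0.74 -0.36  2.
[... 2283 characters left out ...]
, np.float64(-8.8)) hov [ 0.31  0.59 -0.49  2.41  2.37  0.55 -0.95] (np.float64(33.8), np.float64(-9.5)) 0.055
0.1 [(0.43, 0.0, 0.3)] [-0.52  0.13  0.25  2.51  1.89  0.21 -0.7 ] (np.float64(35.1), np.float64(-7.5)) hov [ 0.19  0.7  -0.29  2.5   2.74  0.69 -1.3 ] (np.float64(34.9), np.float64(-7.8)) 0.011
0.1 [(0.43, -0.1, 0.3)] [-0.25  0.1   0.4   2.45  1.72  0.04 -0.18] (np.float64(35.4), np.float64(-15.1)) hov [ 0.19  0.62 -0.41  2.44  2.36  0.64 -1.02] (np.float64(34.5), np.float64(-15.8)) 0.04
0.1 [(0.47, -0.1, 0.3)] [-0.17  0.17  0.31  2.37  1.71  0.04 -0.18] (np.float64(35.5), np.float64(-16.0)) hov [ 0.23  0.67 -0.47  2.46  2.35  0.71 -1.01] (np.float64(34.8), np.float64(-16.4)) 0.027
```

Request:
{"fn": "send_rows", "kwargs": {
  "series": [
    {"grip": 1, "dx": 0, "dy": 0, "dz": 0, "turn": -0.09},
    {"grip": 1, "dx": 0, "dy": 0, "dz": 0, "turn": -0.09}
  ]
}}

```text
clock: 14.0
tool_pos: [0.4161, -0.0497, 0.3691]
eef_rot: [0.057, 0.95, -0.019, 0.307]
contact_force: [0.3, -1.0, -0.1]
opening: 1.0
```

```bash
python3 st.py; python3 - <<'E'
from goto import *
plan(seat+E@[.054,0,.07])
E
```

```text
t 14.0 q [-0.524  0.021  0.458  2.486  1.383  0.105  0.033] p [ 0.4161 -0.0497  0.3691] F [ 0.3 -1.  -0.1] op 1.0
x [-0.805  0.096 -0.586] y [ 0.12   0.993 -0.002] z [ 0.581 -0.072 -0.81 ] tilt 35.86 az -7.1
from [ 0.4161 -0.0497  0.3691] to [ 0.5236 -0.0804  0.1578] tool d mm [ 34.4 -17.2 235.9]
```

Request:
{"fn": "send_rows", "kwargs": {
  "series": [
    {"grip": 1, "dx": 2, "dy": -1, "dz": 14, "turn": 0},
    {"grip": 1, "dx": 2, "dy": -1, "dz": 14, "turn": 0},
    {"grip": 1, "dx": 2, "dy": -1, "dz": 14, "turn": 0},
    {"grip": 1, "dx": 2, "dy": -1, "dz": 14, "turn": 0},
    {"grip": 1, "dx": 2, "dy": -1, "dz": 14, "turn": 0},
    {"grip": 1, "dx": 2, "dy": -1, "dz": 14, "turn": 0}
  ]
}}

```text
clock: 14.6
tool_pos: [0.4433, -0.0624, 0.318]
eef_rot: [0.059, 0.949, -0.028, 0.308]
contact_force: [-0.4, 0.8, 0.1]
opening: 1.002
```

```bash
python3 st.py; python3 - <<'E'
from goto import *
plan(seat+E@[.054,0,.07])
E
```

```text
t 14.6 q [ 0.061  0.208 -0.139  2.525  2.487  0.261 -1.074] p [ 0.4433 -0.0624  0.318 ] F [-0.4  0.8  0.1] op 1.002
x [-0.803  0.095 -0.589] y [ 0.13   0.991 -0.017] z [ 0.582 -0.09  -0.808] tilt 36.08 az -8.8
from [ 0.4433 -0.0624  0.318 ] to [ 0.5236 -0.0804  0.1578] tool d mm [ 28.2  -4.7 177.8]
```

Request:
{"fn": "send_rows", "kwargs": {
  "series": [
    {"grip": 1, "dx": 5, "dy": -1, "dz": 30, "turn": 0},
    {"grip": 1, "dx": 5, "dy": -1, "dz": 30, "turn": 0},
    {"grip": 1, "dx": 5, "dy": -1, "dz": 30, "turn": 0},
    {"grip": 1, "dx": 5, "dy": -1, "dz": 30, "turn": 0}
  ]
}}

```text
clock: 15.0
tool_pos: [0.4965, -0.0757, 0.2079]
eef_rot: [0.061, 0.949, -0.028, 0.308]
contact_force: [0.2, -1.1, -0.2]
opening: 0.996
```

```bash
python3 st.py; python3 - <<'E'
from goto import *
p=snapshot("wrist");pickle.dump(p,open("pics/w2.pkl","wb"));cv2.imwrite("pics/w2.png",p["img"][:,:,::-1])
plan(seat+E@[.054,0,.0085])
E
```

```text
t 15.0 q [ 0.317  0.607 -0.512  2.552  2.525  0.711 -1.097] p [ 0.4965 -0.0757  0.2079] F [ 0.2 -1.1 -0.2] op 0.996
x [-0.803  0.098 -0.588] y [ 0.133  0.991 -0.016] z [ 0.581 -0.091 -0.809] tilt 36.02 az -8.9
from [ 0.4973 -0.0761  0.203 ] to [ 0.5587 -0.0838  0.1074] tool d mm [  5.4   2.  113.7]
```

View pics/w2.png

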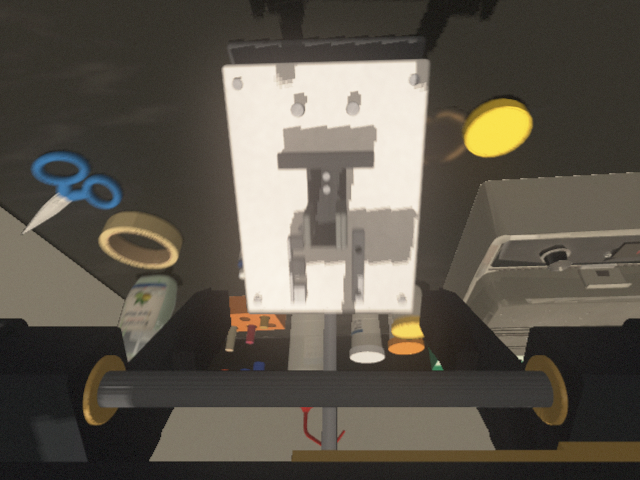

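```bash
cat > deck.py <<'E'
from h import *
def deckfit(p,verbose=True):
    W=cloud(p);hsv=cv2.cvtColor(p["img"],cv2.COLOR_RGB2HSV).astype(int)
    S=(W-seat)@E
    m=(p["depth"]>0)&(hsv[...,1]<60)&(hsv[...,2]>120)&(abs(S[...,2]+.0075)<.012)&(abs(S[...,1])<.1)&(S[...,0]>-.08)&(S[...,0]<.17)
    n,lab,st,_=cv2.connectedComponentsWithStats(m.astype(np.uint8));k=1+st[1:,4].argmax();m=lab==k
    Q=W[m]
    for _ in range(3):
        ce=Q.mean(0);nn=np.linalg.svd(Q-ce,full_matrices=False)[2][2];nn*=np.sign(nn[2]);d=(Q-ce)@nn;Q=Q[abs(d)<.004]
    h=-nn.copy();h[2]=0;h/=np.linalg.norm(h);ey=np.cross([0,0,1],h);ex=np.cross(ey,nn)
    s=np.stack([(Q-ce)@ex,(Q-ce)@ey],1).astype(np.float32)*1000;rc=cv2.minAreaRect(s)
    (cx,cy),(w,hh),a=rc
    print("tilt",np.degrees(np.arccos(nn[2])).round(2),"yaw n",np.degrees(np.arctan2(h[1],h[0])).round(2),"rect",np.round([cx,cy,w,hh,a],2))
    a0=a if abs(a)<45 else a-90
    c=ce+ex*cx/1000+ey*cy/1000
    yw=np.arctan2(h[1],h[0])+np.radians(a0)/1.0*0.82
    Ee=fr(yw);st=c-.0445*Ee[:,0]+.0075*Ee[:,2]
    print("deck c",c.round(4),"yaw",np.degrees(yw).round(2),"seat",st.round(4));return W,st,Ee
E
python3 - <<'E'
from deck import *
p=pickle.load(open("pics/w2.pkl","rb"));W,s,Ee=deckfit(p)
S=(W-s)@Ee
for lo in np.arange(-.0045,.05,.004):
    m=(p["depth"]>0)&(S[...,2]>=lo)&(S[...,2]<lo+.004)&(abs(S[...,1])<.06)&(S[...,0]>-.05)&(S[...,0]<.15)
    Q=S[m]
    if m.sum()>20: print("h above deck",round(lo+.0095,4),m.sum(),np.percentile(Q[:,:2],[1,50,99],axis=0).round(4).tolist())
# pins px
for uv in [(298,108),(353,107),(326,158),(320,240)]:print(uv,S[uv[1],uv[0]].round(4))
b=p["img"][130:270,240:430];cv2.imwrite("pics/w2c.png",cv2.resize(b[:,:,::-1],None,fx=4,fy=4,interpolation=cv2.INTER_CUBIC))
E
```

```text
tilt 35.05 yaw n -5.46 rect [ 23.87  -1.15 149.69 220.76  89.86]
deck c [ 0.5636 -0.085   0.0934] yaw -5.57 seat [ 0.5231 -0.081   0.0741]
h above deck 0.005 143 [[-0.0337, -0.0316], [0.0833, -0.0223], [0.1169, 0.0288]]
h above deck 0.009 4162 [[-0.0366, -0.0323], [0.0549, -0.0017], [0.1219, 0.0294]]
h above deck 0.013 252 [[-0.0357, -0.0318], [0.0703, 0.0056], [0.1207, 0.0289]]
h above deck 0.017 91 [[-0.0046, -0.0353], [0.0055, -0.0101], [0.0575, 0.0348]]
h above deck 0.021 1663 [[-0.0047, -0.0341], [0.0013, 0.0], [0.0337, 0.0339]]
h above deck 0.025 29 [[0.0321, -0.0155], [0.0335, -0.0101], [0.0402, 0.0138]]
h above deck 0.029 39 [[0.0321, -0.0151], [0.0335, -0.0101], [0.0491, 0.0144]]
h above deck 0.033 40 [[0.0321, -0.0161], [0.0339, -0.0101], [0.0549, 0.0146]]
h above deck 0.037 39 [[0.032, -0.0142], [0.0335, -0.0101], [0.0445, 0.0142]]
h above deck 0.041 39 [[0.0321, -0.015], [0.0332, -0.0101], [0.051, 0.0142]]
h above deck 0.045 69 [[0.0321, -0.016], [0.038, -0.0107], [0.0549, 0.0139]]
h above deck 0.049 447 [[0.0323, -0.0149], [0.0438, -0.0104], [0.0569, 0.0142]]
h above deck 0.053 212 [[0.0325, -0.0125], [0.0446, 0.0089], [0.0575, 0.0115]]
(298, 108) [-0.0348 -0.0188  0.0034]
(353, 107) [-0.0347  0.02    0.0032]
(326, 158) [-0.001   0.0007  0.0129]
(320, 240) [ 0.0649 -0.0057  0.0014]
```

View pics/w2c.png

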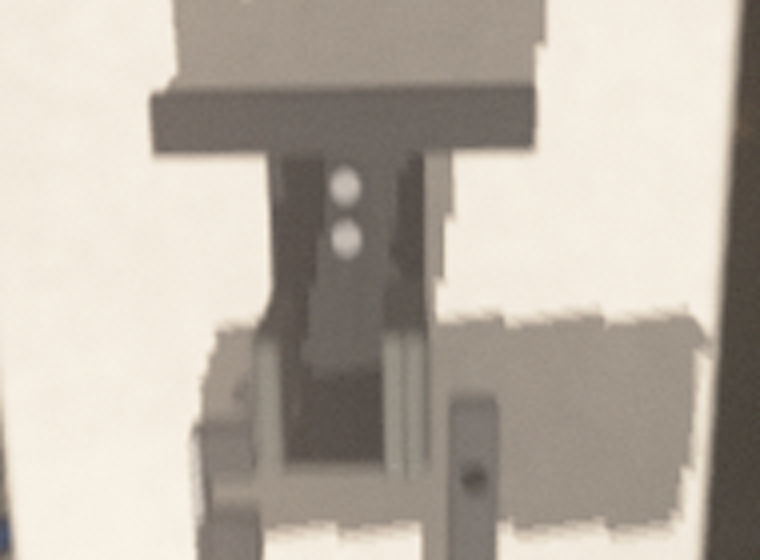

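```bash
python3 - <<'E'
from deck import *
from plant import *
p=pickle.load(open("pics/w2.pkl","rb"));W,s,Ee=deckfit(p);S=(W-s)@Ee
m=(p["depth"]>0)&(abs(S[...,0]-.08)<.03)&(abs(S[...,1])<.06)
for a,b in [(-.06,-.035),(-.035,-.02),(-.02,-.016),(.016,.02),(.02,.035),(.035,.06)]:
    k=m&(S[...,1]>a)&(S[...,1]<b);print(a,b,np.percentile(S[...,2][k]+.0075,[50,95,99.5]).round(4))
g=s+Ee@[.0447,.0045,.0295]
st=get_state();R=Ro.from_quat(st["eef_rot"]).as_matrix()
t=g+.019*R[:,2];print("grip",g.round(4),"tcp target",t.round(4),"d",(R.T@(t-st["tool_pos"])*1000).round(1),st["tool_pos"].round(4))
print("R in deck",(Ee.T@R).round(3).tolist())
E
```

```text
tilt 35.05 yaw n -5.46 rect [ 23.87  -1.15 149.69 220.76  89.86]
deck c [ 0.5636 -0.085   0.0934] yaw -5.57 seat [ 0.5231 -0.081   0.0741]
-0.06 -0.035 [0.1454 0.2074 0.2121]
-0.035 -0.02 [0.0083 0.0108 0.0114]
-0.02 -0.016 [0.0001 0.0034 0.0067]
0.016 0.02 [0.0001 0.008  0.0093]
0.02 0.035 [0.0091 0.011  0.0122]
0.035 0.06 [0.1431 0.202  0.2071]
grip [ 0.5431 -0.0784  0.1239] tcp target [ 0.554  -0.0801  0.1084] d [  9.    5.  109.9] [ 0.4973 -0.0761  0.203 ]
R in deck [[-1.0, 0.022, 0.011], [0.022, 0.999, -0.034], [-0.011, -0.034, -0.999]]
```

Request:
{"fn": "send_rows", "kwargs": {
  "series": [
    {"grip": 0.8, "dx": 9, "dy": 6, "dz": 20, "turn": 0},
    {"grip": 0.7, "dx": 0, "dy": 0, "dz": 30, "turn": 0},
    {"grip": 0.7, "dx": 0, "dy": 0, "dz": 30, "turn": 0},
    {"grip": 0.7, "dx": 0, "dy": 0, "dz": 20, "turn": 0},
    {"grip": 0.7, "dx": 0, "dy": 0, "dz": 10, "turn": 0},
    {"grip": 0.7, "dx": 0, "dy": 0, "dz": 0, "turn": 0}
  ]
}}

```text
clock: 15.65
tool_pos: [0.553, -0.0784, 0.1139]
eef_rot: [0.059, 0.95, -0.029, 0.306]
contact_force: [0.2, -0.0, 0.2]
opening: 0.701
```

```bash
python3 st.py; cat > chk.py <<'E'
from deck import *
from plant import *
import sys
p=snapshot("wrist");n=sys.argv[1];pickle.dump(p,open(f"pics/{n}.pkl","wb"));cv2.imwrite(f"pics/{n}.png",p["img"][:,:,::-1])
g=np.array([.5431,-.0784,.1239]);st=get_state();R=Ro.from_quat(st["eef_rot"]).as_matrix()
gp=st["tool_pos"]-.019*R[:,2];print("grasp pt rel grip0 (deck axes mm)",(fr(np.radians(-5.57)).T@(gp-g)*1000).round(1))
E
python3 chk.py w3
```

```text
t 15.65 q [ 0.358  0.896 -0.588  2.443  2.528  0.906 -1.002] p [ 0.553  -0.0784  0.1139] F [ 0.2 -0.   0.2] op 0.701
x [-0.805  0.095 -0.585] y [ 0.131  0.991 -0.019] z [ 0.578 -0.092 -0.811] tilt 35.83 az -9.0
grasp pt rel grip0 (deck axes mm) [1.9 2.  6.1]
```

View pics/w3.png

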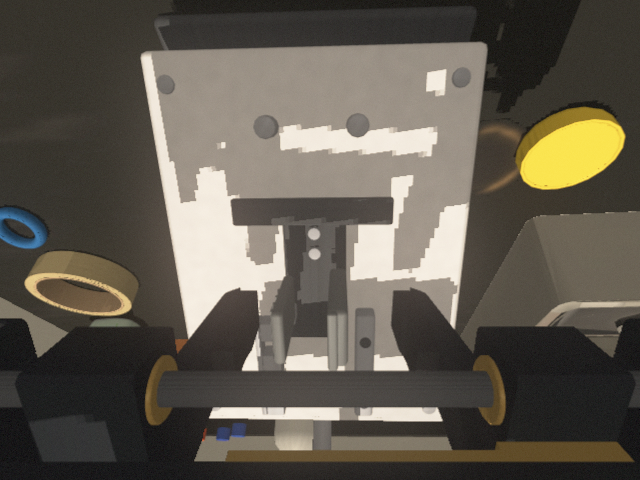

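Request:
{"fn": "send_rows", "kwargs": {
  "force": 20,
  "series": [
    {"grip": 0.7, "dx": 2, "dy": -0.5, "dz": 5, "turn": 0},
    {"grip": 0.5, "dx": 0, "dy": 0, "dz": 0, "turn": 0},
    {"grip": 0, "dx": 0, "dy": 0, "dz": 0, "turn": 0},
    {"grip": 0, "dx": 0, "dy": 0, "dz": 0, "turn": 0},
    {"grip": 0, "dx": 0, "dy": 0, "dz": 0, "turn": 0},
    {"grip": 0, "dx": 0, "dy": 0, "dz": 0, "turn": 0},
    {"grip": 0, "dx": 0, "dy": 0, "dz": 0, "turn": 0}
  ]
}}

```text
clock: 16.4
tool_pos: [0.5531, -0.0789, 0.1092]
eef_rot: [0.059, 0.95, -0.029, 0.306]
contact_force: [-1.3, -3.0, 3.7]
opening: 0.229
```

```bash
python3 st.py; python3 chk.py w4
```

```text
t 16.4 q [ 0.359  0.909 -0.588  2.444  2.537  0.917 -1.004] p [ 0.5531 -0.0789  0.1092] F [-1.3 -3.   3.7] op 0.229
x [-0.806  0.094 -0.585] y [ 0.129  0.991 -0.019] z [ 0.578 -0.091 -0.811] tilt 35.81 az -8.9
grasp pt rel grip0 (deck axes mm) [-0.6  1.2  1.2]
```

View pics/w4.png

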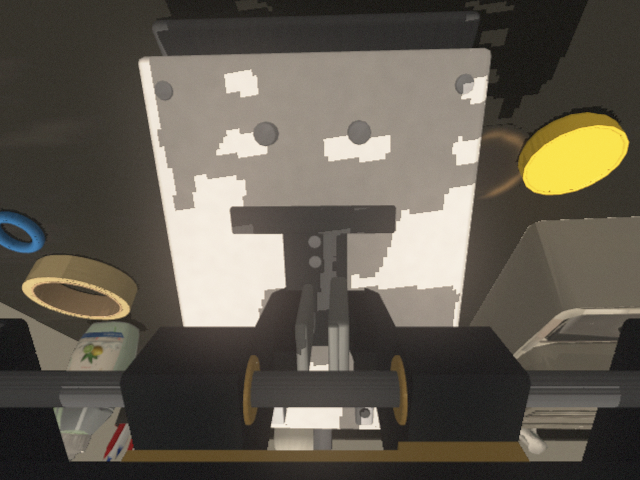

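Squeezed home: opening 0.229 × 88 = 20 mm. Now I slide the clamp up 44.5 mm.

Request:
{"fn": "send_rows", "kwargs": {
  "force": 20,
  "series": [
    {"grip": 0, "dx": -5, "dy": 0.1, "dz": 0, "turn": 0},
    {"grip": 0, "dx": -5, "dy": 0.1, "dz": 0, "turn": 0},
    {"grip": 0, "dx": -5, "dy": 0.1, "dz": 0, "turn": 0},
    {"grip": 0, "dx": -5, "dy": 0.1, "dz": 0, "turn": 0},
    {"grip": 0, "dx": -5, "dy": 0.1, "dz": 0, "turn": 0},
    {"grip": 0, "dx": -5, "dy": 0.1, "dz": 0, "turn": 0},
    {"grip": 0, "dx": -5, "dy": 0.1, "dz": 0, "turn": 0},
    {"grip": 0, "dx": -5, "dy": 0.1, "dz": 0, "turn": 0},
    {"grip": 0, "dx": -4.5, "dy": 0.1, "dz": 0, "turn": 0},
    {"grip": 0, "dx": 0, "dy": 0, "dz": 0, "turn": 0},
    {"grip": 0, "dx": 0, "dy": 0, "dz": 0, "turn": 0}
  ]
}}

```text
clock: 17.55
tool_pos: [0.5901, -0.0823, 0.1354]
eef_rot: [0.059, 0.949, -0.029, 0.307]
contact_force: [-0.3, -5.8, -2.5]
opening: 0.23
```

```bash
python3 st.py; python3 chk.py w5
```

```text
t 17.55 q [ 0.354  0.83  -0.55   2.328  2.474  0.74  -0.922] p [ 0.5901 -0.0823  0.1354] F [-0.3 -5.8 -2.5] op 0.23
x [-0.805  0.095 -0.586] y [ 0.13   0.991 -0.019] z [ 0.579 -0.091 -0.81 ] tilt 35.9 az -8.9
grasp pt rel grip0 (deck axes mm) [44.9  1.3  1.3]
```

View pics/w5.png

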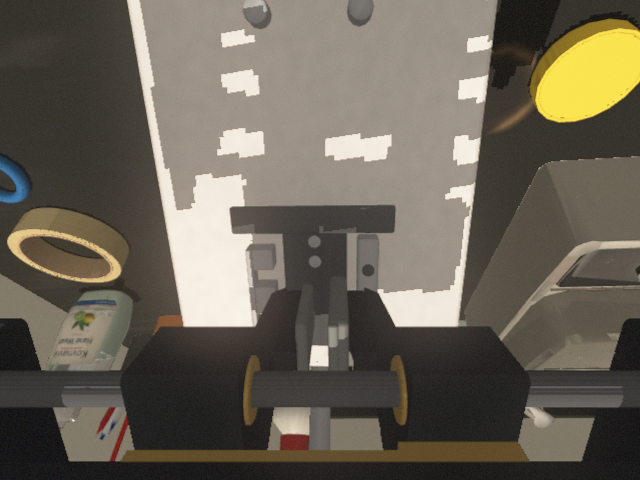

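```bash
cat > jaw.py <<'E'
from deck import *
import sys
p=pickle.load(open(f"pics/{sys.argv[1]}.pkl","rb"));W=cloud(p);s=np.array([.5156,-.0803,.0688]);Ee=fr(np.radians(-5.57));S=(W-s)@Ee
ok=p["depth"]>0
m=ok&(abs(S[...,1])<.03)&(S[...,2]+.0075>.018)&(S[...,2]+.0075<.0235)&(S[...,0]>-.02)&(S[...,0]<.10)
print("jaw top x",np.percentile(S[...,0][m],[1,5,50]).round(4),m.sum())
m=ok&(abs(abs(S[...,1])-.02)<.008)&(S[...,2]+.0075>.007)&(S[...,2]+.0075<.014)&(S[...,0]>-.045)&(S[...,0]<-.01)
print("pins x",S[...,0][m].mean().round(4),"y",[S[...,1][m&(S[...,1]*k>0)].mean().round(4) for k in(-1,1)],m.sum())
d=ok&(abs(S[...,1])<.07)&(S[...,0]>-.02)&(S[...,0]<.03)&(abs(S[...,2]+.0075)<.006);print("deck z",np.median(S[...,2][d]).round(4))
E
for n in w3 w4 w5; do python3 jaw.py $n; done
```

```text
jaw top x [0.0044 0.0048 0.0104] 4020
pins x -0.0245 y [np.float64(-0.0198), np.float64(0.0198)] 857
deck z -0.0075
jaw top x [0.0044 0.0047 0.0105] 4293
pins x -0.0245 y [np.float64(-0.0197), np.float64(0.0198)] 888
deck z -0.0075
jaw top x [0.0497 0.0501 0.0559] 4272
pins x -0.0233 y [np.float64(-0.0197), np.float64(0.0198)] 1042
deck z -0.0075
```

Request:
{"fn": "send_rows", "kwargs": {
  "series": [
    {"grip": 0.4, "dx": 0, "dy": 0, "dz": 0, "turn": 0},
    {"grip": 0.6, "dx": 0, "dy": 0, "dz": 0, "turn": 0},
    {"grip": 0.7, "dx": 0, "dy": 0, "dz": 0, "turn": 0},
    {"grip": 0.7, "dx": 0, "dy": 0, "dz": 0, "turn": 0}
  ]
}}

```text
clock: 18.0
tool_pos: [0.5901, -0.0796, 0.1355]
eef_rot: [0.058, 0.95, -0.027, 0.307]
contact_force: [-0.2, 0.5, 0.8]
opening: 0.563
```

```bash
python3 st.py; python3 chk.py w6; python3 jaw.py w6;python3 - <<'E'
import cv2
a=cv2.imread("pics/w6.png")[190:400,220:420];cv2.imwrite("pics/w6c.png",cv2.resize(a,None,fx=2.8,fy=2.8))
E
```

```text
t 18.0 q [ 0.353  0.83  -0.554  2.329  2.475  0.739 -0.923] p [ 0.5901 -0.0796  0.1355] F [-0.2  0.5  0.8] op 0.563
x [-0.805  0.093 -0.586] y [ 0.126  0.992 -0.016] z [ 0.58  -0.086 -0.81 ] tilt 35.87 az -8.4
grasp pt rel grip0 (deck axes mm) [44.7  4.1  1.6]
jaw top x [0.0497 0.0501 0.0557] 4176
pins x -0.0234 y [np.float64(-0.0197), np.float64(0.0198)] 1073
deck z -0.0075
```

View pics/w6c.png

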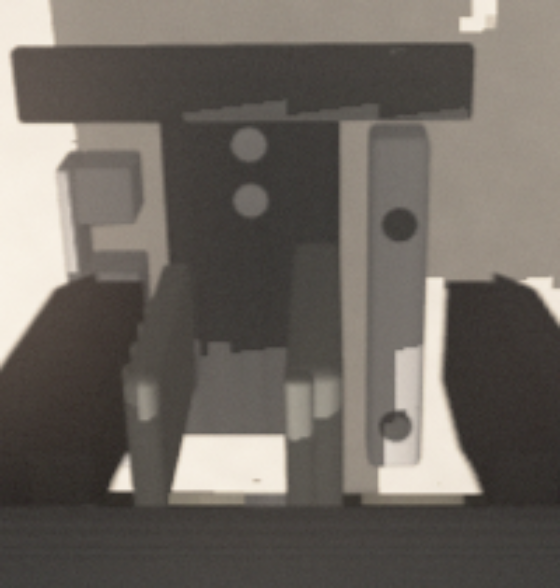

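Request:
{"fn": "send_rows", "kwargs": {
  "series": [
    {"grip": 0.75, "dx": 0, "dy": 0, "dz": -10, "turn": 0},
    {"grip": 0.75, "dx": 0, "dy": 0, "dz": -25, "turn": 0},
    {"grip": 0.75, "dx": 0, "dy": 0, "dz": -25, "turn": 0},
    {"grip": 0.75, "dx": 0, "dy": 0, "dz": -20, "turn": 0}
  ]
}}

```text
clock: 18.45
tool_pos: [0.5419, -0.0728, 0.2012]
eef_rot: [0.057, 0.95, -0.027, 0.306]
contact_force: [0.1, -0.3, 0.3]
opening: 0.748
```

```bash
python3 st.py; python3 chk.py w7; python3 jaw.py w7;python3 - <<'E'
from deck import *
p=pickle.load(open("pics/w7.pkl","rb"));W=cloud(p);s=np.array([.5156,-.0803,.0688]);Ee=fr(np.radians(-5.57));S=(W-s)@Ee
m=(p["depth"]>0)&(abs(S[...,2]+.0075-.049)<.004)&(abs(S[...,1])<.026)&(S[...,0]>.08)&(S[...,0]<.12)
print("grip top y",np.percentile(S[...,1][m],[0.5,2,98,99.5]).round(4),"x",np.percentile(S[...,0][m],[1,99]).round(4),m.sum())
a=cv2.imread("pics/w7.png")[120:340,200:440];cv2.imwrite("pics/w7c.png",cv2.resize(a,None,fx=2.8,fy=2.8))
E
```

```text
t 18.45 q [ 0.356  0.647 -0.572  2.425  2.402  0.655 -0.929] p [ 0.5419 -0.0728  0.2012] F [ 0.1 -0.3  0.3] op 0.748
x [-0.806  0.092 -0.585] y [ 0.126  0.992 -0.017] z [ 0.578 -0.087 -0.811] tilt 35.8 az -8.6
grasp pt rel grip0 (deck axes mm) [42.6  6.2 85.5]
jaw top x [0.0498 0.0502 0.0557] 1795
pins x -0.0241 y [np.float64(-0.0199), np.float64(0.0198)] 476
deck z -0.0075
grip top y [-0.0155 -0.0146  0.015   0.015 ] x [0.0868 0.1118] 882
```

View pics/w7c.png

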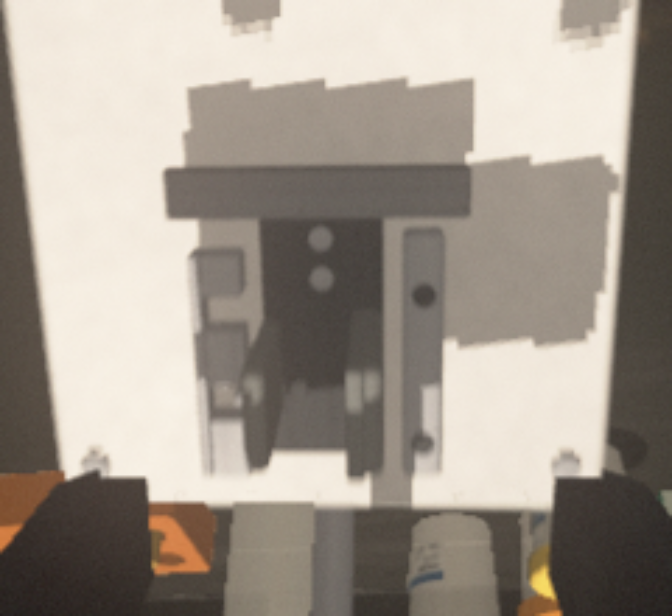

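```bash
cat > s7.py <<'E'
from search import *
from plant import get_state
q=get_state()["q"]
def tilt(q):
    p,R=FK(q);return np.degrees(np.arccos(-R[2,2])).round(1),np.degrees(np.arctan2(R[1,2],R[0,2])).round(1)
print(FK(q)[0])
for w in [(.50,.05,.24),(.46,.30,.14),(.519,.3095,.009),(.46,.30,.14),(.50,.05,.24),(.50,-.08,.16),(.52,-.08,.07)]:
    q=move(q,w,step=.04,lam=.01);p,R=FK(q);print(w,q.round(2),tilt(q),R[:,1].round(3),np.linalg.norm(p-w).round(4))
from h import ray_z
import pickle
p=pickle.load(open("pics/top0.pkl","rb"))
for n,u,v,z in [("timer",267,254,.019),("Y1",195,256,.015),("Y2",217,280,.015),("Y3",304,227,.015)]:print(n,ray_z(p,u,v,z).round(3))
E
python3 s7.py
```

```text
[ 0.54071293 -0.07307485  0.2022469 ]
(0.5, 0.05, 0.24) [-0.01  0.52 -0.58  2.48  2.05  0.71 -0.98] (np.float64(35.9), np.float64(-8.5)) [ 0.124  0.992 -0.018] 0.0
(0.46, 0.3, 0.14) [-0.6   0.84 -0.65  2.26  1.73  1.04 -1.19] (np.float64(35.9), np.float64(-8.5)) [ 0.124  0.992 -0.018] 0.0
(0.519, 0.3095, 0.009) [-0.55  1.13 -0.57  2.12  1.98  1.1  -1.26] (np.float64(35.9), np.float64(-8.5)) [ 0.124  0.992 -0.018] 0.0
(0.46, 0.3, 0.14) [-0.6   0.84 -0.65  2.26  1.73  1.04 -1.19] (np.float64(35.9), np.float64(-8.5)) [ 0.124  0.992 -0.018] 0.0
(0.5, 0.05, 0.24) [-0.01  0.52 -0.59  2.48  2.05  0.71 -0.98] (np.float64(35.9), np.float64(-8.5)) [ 0.124  0.992 -0.018] 0.0
(0.5, -0.08, 0.16) [ 0.37  0.77 -0.61  2.56  2.53  0.9  -1.07] (np.float64(36.9), np.float64(-8.5)) [ 0.132  0.991 -0.012] 0.012
(0.52, -0.08, 0.07) [ 0.35  1.06 -0.59  2.55  2.63  1.18 -1.1 ] (np.float64(37.4), np.float64(-8.6)) [ 0.137  0.991 -0.01 ] 0.0059
timer [0.485 0.186 0.019]
Y1 [0.485 0.416 0.015]
Y2 [0.407 0.346 0.015]
Y3 [0.568 0.067 0.015]
```

Request:
{"fn": "send_rows", "kwargs": {
  "series": [
    {"grip": 0.75, "dx": 7, "dy": 38.7, "dz": -22, "turn": 0},
    {"grip": 0.75, "dx": 7, "dy": 38.7, "dz": -22, "turn": 0},
    {"grip": 0.75, "dx": 7, "dy": 38.7, "dz": -22, "turn": 0},
    {"grip": 0.75, "dx": 19, "dy": 40.8, "dz": 6, "turn": 0},
    {"grip": 0.75, "dx": 19, "dy": 40.8, "dz": 6, "turn": 0},
    {"grip": 0.75, "dx": 19, "dy": 40.8, "dz": 6, "turn": 0},
    {"grip": 0.75, "dx": 19, "dy": 40.8, "dz": 6, "turn": 0},
    {"grip": 0.75, "dx": 19, "dy": 40.8, "dz": 6, "turn": 0},
    {"grip": 0.75, "dx": 19, "dy": 40.8, "dz": 6, "turn": 0},
    {"grip": 0.75, "dx": 0, "dy": 0, "dz": 0, "turn": 0}
  ]
}}

```text
clock: 19.5
tool_pos: [0.4605, 0.3077, 0.1371]
eef_rot: [0.056, 0.951, -0.023, 0.304]
contact_force: [-0.3, -0.6, 0.3]
opening: 0.751
```

```bash
python3 st.py; python3 - <<'E'
from goto import *
p=snapshot("wrist");pickle.dump(p,open("pics/w8.pkl","wb"));cv2.imwrite("pics/w8.png",p["img"][:,:,::-1])
for r in regions_of(p,"dish_center"):
    m=r["pixels"].astype(bool);W=cloud(p)[m&(p["depth"]>0)];v=p["img"][m].mean(0);W=W[W[:,2]>.011]
    if len(W)<20: continue
    (cx,cy),rad=cv2.minEnclosingCircle((W[:,:2]*1000).astype(np.float32))
    print(round(r["score"],2),r["extent"],v.round(),"centre",round(cx,1),round(cy,1),"r",round(rad,1),"mean",W.mean(0).round(4))
E
```

```text
t 19.5 q [-0.595  0.853 -0.653  2.249  1.73   1.043 -1.187] p [0.4605 0.3077 0.1371] F [-0.3 -0.6  0.3] op 0.751
x [-0.809  0.091 -0.581] y [ 0.12   0.993 -0.011] z [ 0.576 -0.078 -0.814] tilt 35.53 az -7.7
0.95 [347.2, 0.0, 448.2, 97.4] [176. 150.  52.] centre 407.7 350.8 r 27.8 mean [0.4056 0.3511 0.0143]
0.85 [446.4, 107.1, 534.0, 179.8] [231. 209.  75.] centre 482.4 417.2 r 27.7 mean [0.4799 0.4169 0.0142]
0.74 [561.0, 0.0, 639.6, 57.7] [245. 224.  80.] centre 406.4 456.3 r 24.9 mean [0.4077 0.4545 0.0143]
0.73 [60.6, 223.4, 131.6, 264.7] [208. 184.  67.] centre 565.7 68.1 r 28.8 mean [0.5628 0.069  0.0142]
0.66 [302.9, 161.5, 371.8, 218.3] [224. 217. 206.] centre 514.5 309.8 r 28.2 mean [0.5119 0.3097 0.0143]
```

View pics/w8.png

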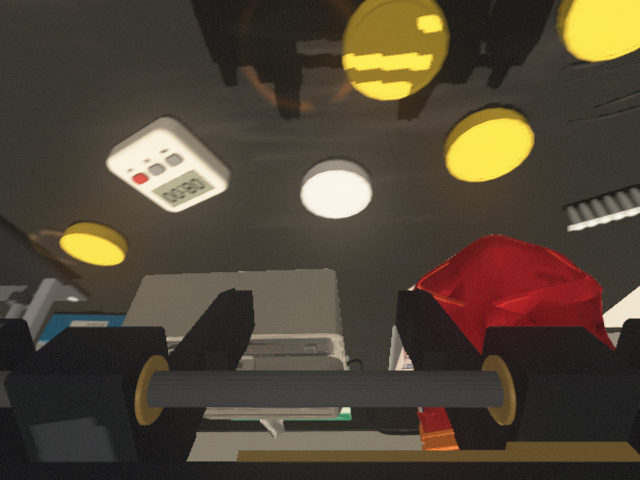

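Request:
{"fn": "send_rows", "kwargs": {
  "series": [
    {"grip": 0.8, "dx": 5.6, "dy": 2, "dz": 30, "turn": 0},
    {"grip": 0.8, "dx": 5.6, "dy": 2, "dz": 30, "turn": 0},
    {"grip": 0.8, "dx": 5.6, "dy": 2, "dz": 30, "turn": 0},
    {"grip": 0.8, "dx": 5.6, "dy": 2, "dz": 25, "turn": 0},
    {"grip": 0.8, "dx": 5.5, "dy": 2.2, "dz": 15, "turn": 0},
    {"grip": 0.8, "dx": 0, "dy": 0, "dz": 0, "turn": 0}
  ]
}}

```text
clock: 20.2
tool_pos: [0.5187, 0.3019, 0.0188]
eef_rot: [0.058, 0.949, -0.025, 0.308]
contact_force: [-2.0, 2.4, 11.0]
opening: 0.801
```

```bash
python3 st.py; python3 - <<'E'
from goto import *
p=snapshot("wrist");cv2.imwrite("pics/w9.png",p["img"][:,:,::-1]);plan([.5175,.3097,.010])
E
```

```text
t 20.2 q [-0.534  1.112 -0.574  2.147  1.986  1.097 -1.272] p [0.5187 0.3019 0.0188] F [-2.   2.4 11. ] op 0.801
x [-0.803  0.095 -0.588] y [ 0.127  0.992 -0.012] z [ 0.582 -0.084 -0.809] tilt 36.02 az -8.3
from [0.5186 0.3013 0.0192] to [0.5175 0.3097 0.01  ] tool d mm [7.1 8.3 6.1]
```

View pics/w9.png

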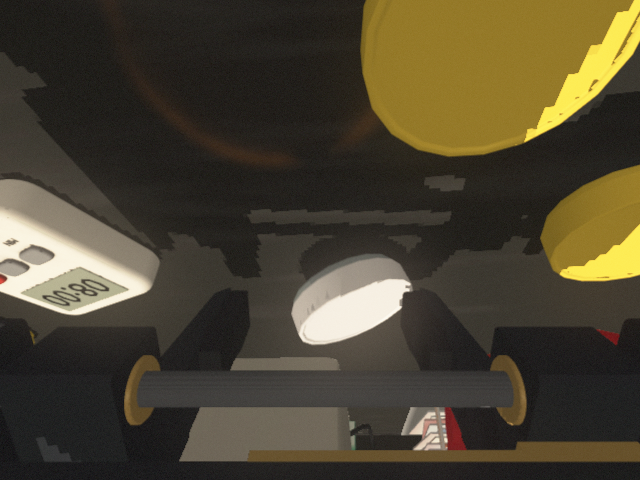

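Request:
{"fn": "send_rows", "kwargs": {
  "series": [
    {"grip": 0.8, "dx": 0, "dy": 0, "dz": -20, "turn": 0},
    {"grip": 1, "dx": 0, "dy": 8, "dz": -20, "turn": 0},
    {"grip": 1, "dx": 0, "dy": 0, "dz": 0, "turn": 0}
  ]
}}

```text
clock: 20.55
tool_pos: [0.4948, 0.3126, 0.0515]
eef_rot: [0.058, 0.95, -0.026, 0.306]
contact_force: [0.7, -0.2, 0.1]
opening: 0.957
```

```bash
python3 st.py; cat > dish.py <<'E'
from goto import *
import sys
p=snapshot("wrist");n=sys.argv[1];pickle.dump(p,open(f"pics/{n}.pkl","wb"));cv2.imwrite(f"pics/{n}.png",p["img"][:,:,::-1])
W=cloud(p);hsv=cv2.cvtColor(p["img"],cv2.COLOR_RGB2HSV).astype(int)
m=(p["depth"]>0)&(hsv[...,1]<50)&(hsv[...,2]>90)&(W[...,2]>.009)&(W[...,2]<.03)&(np.hypot(W[...,0]-.515,W[...,1]-.31)<.045)
Q=W[m];print("z",np.percentile(Q[:,2],[2,50,98]).round(4),len(Q))
(cx,cy),r=cv2.minEnclosingCircle((Q[:,:2]*1000).astype(np.float32));print("dish",round(cx,1),round(cy,1),"r",round(r,1))
plan([cx/1000+.003,cy/1000,.010])
E
python3 dish.py w10
```

```text
t 20.55 q [-0.576  1.045 -0.6    2.179  1.9    1.092 -1.265] p [0.4948 0.3126 0.0515] F [ 0.7 -0.2  0.1] op 0.957
x [-0.805  0.094 -0.585] y [ 0.126  0.992 -0.014] z [ 0.579 -0.086 -0.811] tilt 35.83 az -8.4
z [0.0097 0.0143 0.0154] 4668
dish 514.0 309.0 r 28.3
from [0.4955 0.3114 0.0506] to [0.517 0.309 0.01 ] tool d mm [ 6.3  1.1 45.5]
```

View pics/w10.png

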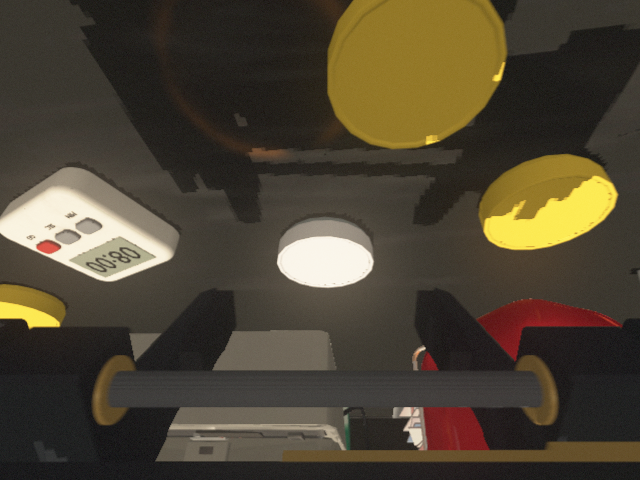

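Request:
{"fn": "send_rows", "kwargs": {
  "series": [
    {"grip": 0.9, "dx": 2.1, "dy": 0.4, "dz": 15, "turn": 0},
    {"grip": 0.9, "dx": 2.1, "dy": 0.4, "dz": 15, "turn": 0},
    {"grip": 0.9, "dx": 2.1, "dy": 0.4, "dz": 8, "turn": 0},
    {"grip": 0.9, "dx": 0, "dy": 0, "dz": 6, "turn": 0},
    {"grip": 0.9, "dx": 0, "dy": 0, "dz": 0, "turn": 0}
  ]
}}

```text
clock: 21.1
tool_pos: [0.5158, 0.3083, 0.0084]
eef_rot: [0.059, 0.95, -0.029, 0.305]
contact_force: [-0.9, -0.3, 0.2]
opening: 0.895
```

```bash
python3 st.py;python3 dish.py w11
```

```text
t 21.1 q [-0.551  1.131 -0.57   2.128  1.976  1.097 -1.271] p [0.5158 0.3083 0.0084] F [-0.9 -0.3  0.2] op 0.895
x [-0.806  0.094 -0.584] y [ 0.13   0.991 -0.019] z [ 0.577 -0.091 -0.812] tilt 35.74 az -9.0
z [0.0095 0.0143 0.0154] 6376
dish 514.3 308.3 r 40.5
from [0.5155 0.3089 0.009 ] to [0.5173 0.3083 0.01  ] tool d mm [-2.  -0.4  0.2]
```

View pics/w11.png

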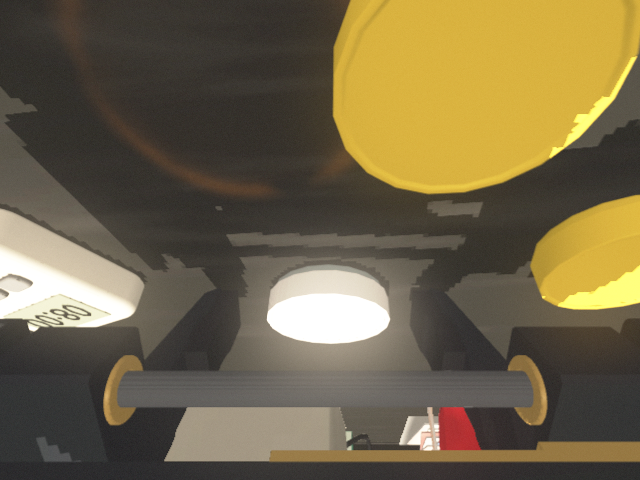

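Request:
{"fn": "send_rows", "kwargs": {
  "force": 10,
  "series": [
    {"grip": 0.65, "dx": 0, "dy": 0, "dz": 0, "turn": 0},
    {"grip": 0.4, "dx": 0, "dy": 0, "dz": 0, "turn": 0},
    {"grip": 0.4, "dx": 0, "dy": 0, "dz": 0, "turn": 0},
    {"grip": 0.4, "dx": 0, "dy": 0, "dz": 0, "turn": 0},
    {"grip": 0.4, "dx": 0, "dy": 0, "dz": 0, "turn": 0},
    {"grip": 0.4, "dx": -3.5, "dy": 0, "dz": -5, "turn": 0},
    {"grip": 0.4, "dx": -10, "dy": 0, "dz": -14, "turn": 0},
    {"grip": 0.4, "dx": -10, "dy": 0, "dz": -14, "turn": 0}
  ]
}}

```text
clock: 21.95
tool_pos: [0.5152, 0.3099, 0.0507]
eef_rot: [0.059, 0.95, -0.028, 0.306]
contact_force: [-0.0, 1.3, 0.0]
opening: 0.619
```

```bash
python3 st.py;python3 dish.py w12
```

```text
t 21.95 q [-0.549  1.042 -0.583  2.141  1.902  1.06  -1.21 ] p [0.5152 0.3099 0.0507] F [-0.   1.3  0. ] op 0.619
x [-0.806  0.094 -0.584] y [ 0.129  0.992 -0.018] z [ 0.577 -0.09  -0.812] tilt 35.75 az -8.9Traceback (most recent call last):
  File "dish.py", line 6, in <module>
    Q=W[m];print("z",np.percentile(Q[:,2],[2,50,98]).round(4),len(Q))
                     ~~~~~~~~~~~~~^^^^^^^^^^^^^^^^^^
    return _quantile_unchecked(
        a, q, axis, out, overwrite_input, method, keepdims, weights)
    return _ureduce(a,
                    func=_quantile_ureduce_func,
    ...<5 lines>...
                    overwrite_input=overwrite_input,
                    method=method)
    r = func(a, **kwargs)
    result = _quantile(arr,
                       quantiles=q,
    ...<2 lines>...
                       out=out,
                       weights=wgt)
    slices_having_nans = np.isnan(arr[-1, ...])
                                  ~~~^^^^^^^^^
IndexError: index -1 is out of bounds for axis 0 with size 0
```

View pics/w12.png

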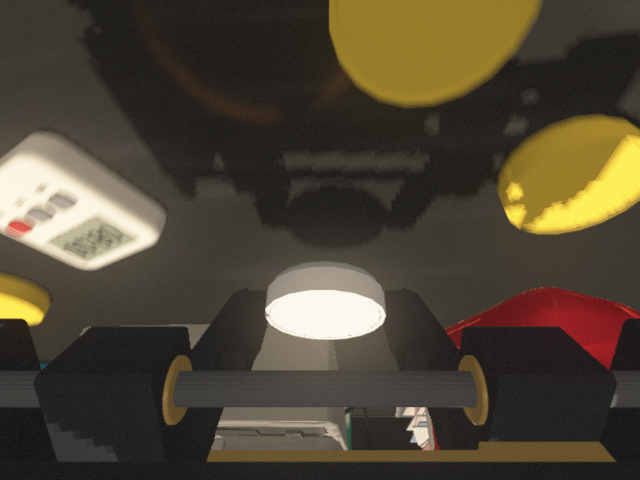

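```bash
cat > s8.py <<'E'
from search import *
from plant import get_state
from h import fr
s=np.array([.5166,-.0804,.0694]);Ee=fr(np.radians(-5.57))
q0=get_state()["q"]
def tilt(q):
    p,R=FK(q);return np.degrees(np.arccos(-R[2,2])).round(1),np.degrees(np.arctan2(R[1,2],R[0,2])).round(1)
D=lambda a,b,c:s+Ee@[a,b,c]
for name,ws in {"A":[(.47,.25,.15),(.5,.05,.24),D(.02,0,.06),D(.005,0,.024),D(.005,0,.0)],"B":[(.47,.25,.15),(.5,.05,.22),D(.03,0,.05),D(.005,0,.024),D(.005,0,.0)],"C":[(.48,.25,.14),(.52,.1,.17),D(.02,.08,.06),D(.015,0,.045),D(.005,0,.024),D(.005,0,.0)]}.items():
    q=q0
    for w in ws:
        q=move(q,w,step=.03,lam=.01);p,R=FK(q);print(name,np.round(w,3),q.round(2),tilt(q),R[:,1].round(3),np.linalg.norm(p-w).round(4))
E
python3 s8.py
```

```text
A [0.47 0.25 0.15] [-0.51  0.81 -0.63  2.35  1.81  1.02 -1.22] (np.float64(35.9), np.float64(-8.6)) [ 0.128  0.992 -0.016] 0.0
A [0.5  0.05 0.24] [-0.01  0.52 -0.58  2.48  2.05  0.7  -0.99] (np.float64(35.9), np.float64(-8.6)) [ 0.128  0.992 -0.016] 0.0
A [ 0.499 -0.079  0.13 ] [ 0.34  0.87 -0.6   2.56  2.57  1.02 -1.12] (np.float64(38.2), np.float64(-8.4)) [ 0.146  0.989 -0.   ] 0.0265
A [ 0.507 -0.079  0.092] [ 0.34  1.02 -0.59  2.56  2.64  1.22 -1.16] (np.float64(41.3), np.float64(-9.4)) [0.175 0.985 0.01 ] 0.0341
A [ 0.521 -0.081  0.072] [ 0.32  1.12 -0.59  2.56  2.67  1.37 -1.2 ] (np.float64(44.2), np.float64(-10.6)) [0.203 0.979 0.018] 0.0301
B [0.47 0.25 0.15] [-0.51  0.81 -0.63  2.35  1.81  1.02 -1.22] (np.float64(35.9), np.float64(-8.6)) [ 0.128  0.992 -0.016] 0.0
B [0.5  0.05 0.22] [-0.02  0.58 -0.59  2.5   2.11  0.77 -1.07] (np.float64(35.9), np.float64(-8.6)) [ 0.128  0.992 -0.016] 0.0
B [ 0.513 -0.08   0.128] [ 0.34  0.87 -0.58  2.55  2.58  0.98 -1.1 ] (np.float64(36.4), np.float64(-8.5)) [ 0.132  0.991 -0.012] 0.0057
B [ 0.507 -0.079  0.092] [ 0.34  0.99 -0.58  2.56  2.
[... 306 characters left out ...]
oat64(-8.6)) [ 0.128  0.992 -0.016] 0.0
C [0.52 0.1  0.17] [-0.14  0.74 -0.59  2.45  2.11  0.9  -1.15] (np.float64(35.9), np.float64(-8.6)) [ 0.128  0.992 -0.016] 0.0
C [0.506 0.001 0.13 ] [ 0.09  0.87 -0.59  2.56  2.41  1.06 -1.23] (np.float64(37.3), np.float64(-8.4)) [ 0.141  0.99  -0.004] 0.0163
C [ 0.503 -0.079  0.115] [ 0.31  0.93 -0.55  2.56  2.64  1.11 -1.19] (np.float64(40.4), np.float64(-8.7)) [0.166 0.986 0.014] 0.0342
C [ 0.507 -0.079  0.092] [ 0.3   1.05 -0.56  2.56  2.68  1.31 -1.24] (np.float64(45.2), np.float64(-10.2)) [0.207 0.978 0.03 ] 0.0504
C [ 0.521 -0.081  0.072] [ 0.28  1.19 -0.55  2.56  2.71  1.55 -1.3 ] (np.float64(50.5), np.float64(-12.4)) [0.253 0.966 0.048] 0.0509
```

```bash
cat > s9.py <<'E'
from search import *
from plant import get_state
from h import fr
s=np.array([.5166,-.0804,.0694]);Ee=fr(np.radians(-5.57))
q0=get_state()["q"]
def tilt(q):
    p,R=FK(q);return np.degrees(np.arccos(-R[2,2])).round(1),np.degrees(np.arctan2(R[1,2],R[0,2])).round(1)
D=lambda a,b,c:s+Ee@[a,b,c]
if __name__=="__main__":
    q=q0
    for w in [(.49,.25,.15),(.53,.08,.19),(.535,-.02,.19),D(.034,0,.04),D(.017,0,.0165),D(.013,0,.004),D(.03,0,.06),D(.10,0,.12),D(.0985,0,.01)]:
        q=move(q,w,step=.03,lam=.01);p,R=FK(q);print(np.round(w,3),q.round(2),tilt(q),R[:,1].round(3),np.linalg.norm(p-w).round(4))
E
python3 s9.py
```

```text
[0.49 0.25 0.15] [-0.48  0.81 -0.62  2.3   1.81  0.99 -1.17] (np.float64(35.9), np.float64(-8.6)) [ 0.128  0.992 -0.016] 0.0
[0.53 0.08 0.19] [-0.08  0.68 -0.58  2.43  2.1   0.82 -1.07] (np.float64(35.9), np.float64(-8.6)) [ 0.128  0.992 -0.016] 0.0
[ 0.535 -0.02   0.19 ] [ 0.19  0.67 -0.56  2.46  2.34  0.76 -1.03] (np.float64(35.9), np.float64(-8.6)) [ 0.128  0.992 -0.016] 0.0
[ 0.521 -0.081  0.122] [ 0.35  0.88 -0.58  2.54  2.58  0.97 -1.08] (np.float64(35.9), np.float64(-8.6)) [ 0.128  0.992 -0.016] 0.0
[ 0.521 -0.081  0.093] [ 0.35  0.97 -0.57  2.55  2.61  1.06 -1.09] (np.float64(35.9), np.float64(-8.6)) [ 0.128  0.992 -0.016] 0.0
[ 0.525 -0.081  0.08 ] [ 0.35  1.01 -0.57  2.53  2.62  1.08 -1.09] (np.float64(35.9), np.float64(-8.6)) [ 0.128  0.992 -0.016] 0.0
[ 0.507 -0.079  0.136] [ 0.35  0.85 -0.59  2.56  2.56  0.97 -1.1 ] (np.float64(36.8), np.float64(-8.7)) [ 0.135  0.991 -0.012] 0.0097
[ 0.53  -0.082  0.225] [ 0.36  0.57 -0.54  2.45  2.44  0.61 -0.97] (np.float64(36.8), np.float64(-8.7)) [ 0.135  0.991 -0.012] 0.0
[ 0.591 -0.088  0.134] [ 0.35  0.83 -0.53  2.34  2.53  0.75 -0.97] (np.float64(36.8), np.float64(-8.7)) [ 0.135  0.991 -0.012] 0.0
```

```bash
python3 - <<'E'
from goto import *
from s9 import D
s=get_state();R=Ro.from_quat(s["eef_rot"]).as_matrix();p=s["tool_pos"]
for w in [(.49,.25,.15),(.53,.08,.19),(.535,-.02,.19),D(.034,0,.04)]:
    w=np.array(w);d=R.T@(w-p)*1000;n=int(np.ceil(np.linalg.norm(d)/40));print(w.round(3),d.round(1),n,(d/n).round(1));p=w
E
```

```text
[0.49 0.25 0.15] [-41.4 -65.3 -87.8] 3 [-13.8 -21.8 -29.3]
[0.53 0.08 0.19] [ -71.7 -164.1    5.7] 5 [-14.3 -32.8   1.1]
[ 0.535 -0.02   0.19 ] [-13.5 -98.5  11.7] 3 [ -4.5 -32.8   3.9]
[ 0.521 -0.081  0.122] [ 45.2 -61.   52.8] 3 [ 15.1 -20.3  17.6]
```

Request:
{"fn": "send_rows", "kwargs": {
  "series": [
    {"grip": 0.4, "dx": -14, "dy": -22, "dz": -29, "turn": 0},
    {"grip": 0.4, "dx": -14, "dy": -22, "dz": -29, "turn": 0},
    {"grip": 0.4, "dx": -14, "dy": -22, "dz": -29, "turn": 0},
    {"grip": 0.4, "dx": -14, "dy": -33, "dz": 1, "turn": 0},
    {"grip": 0.4, "dx": -14, "dy": -33, "dz": 1, "turn": 0},
    {"grip": 0.4, "dx": -14, "dy": -33, "dz": 1, "turn": 0},
    {"grip": 0.4, "dx": -14, "dy": -33, "dz": 1, "turn": 0},
    {"grip": 0.4, "dx": -14, "dy": -33, "dz": 1, "turn": 0},
    {"grip": 0.4, "dx": -5, "dy": -32, "dz": 4, "turn": 0},
    {"grip": 0.4, "dx": -5, "dy": -32, "dz": 4, "turn": 0},
    {"grip": 0.4, "dx": -5, "dy": -32, "dz": 4, "turn": 0},
    {"grip": 0.4, "dx": 0, "dy": 0, "dz": 0, "turn": 0}
  ]
}}

```text
clock: 23.2
tool_pos: [0.5343, -0.026, 0.1868]
eef_rot: [0.063, 0.95, -0.031, 0.305]
contact_force: [-0.4, 0.1, -0.3]
opening: 0.613
```

```bash
python3 st.py; python3 chk.py w13; python3 jaw.py w13; python3 - <<'E'
from goto import *
from s9 import D
plan(D(.034,0,.04))
E
```

```text
t 23.2 q [ 0.197  0.682 -0.56   2.466  2.338  0.765 -1.03 ] p [ 0.5343 -0.026   0.1868] F [-0.4  0.1 -0.3] op 0.613
x [-0.806  0.1   -0.584] y [ 0.138  0.99  -0.021] z [ 0.576 -0.098 -0.812] tilt 35.74 az -9.6
grasp pt rel grip0 (deck axes mm) [24.7 55.2 78.5]
jaw top x [0.0498 0.0501 0.0559] 1773
pins x -0.0242 y [np.float64(-0.0196), np.float64(0.0201)] 445
deck z -0.0075
from [ 0.5348 -0.0228  0.1869] to [ 0.5215 -0.0809  0.1217] tool d mm [ 43.2 -58.1  50.7]
```

View pics/w13.png

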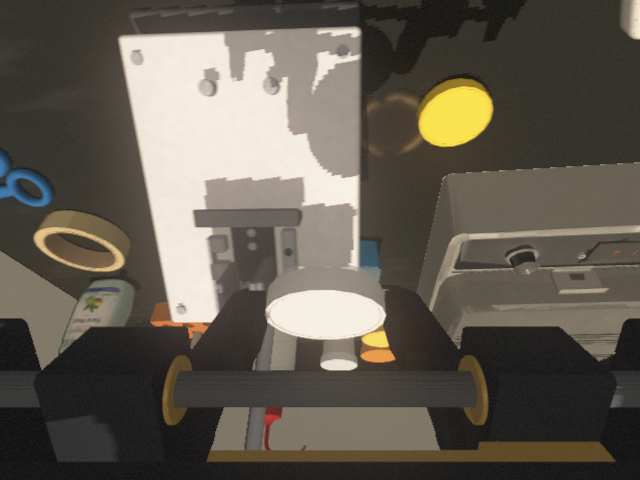

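Request:
{"fn": "send_rows", "kwargs": {
  "series": [
    {"grip": 0.4, "dx": 16, "dy": -14, "dz": 4, "turn": 0},
    {"grip": 0.4, "dx": 14, "dy": -14, "dz": 10, "turn": 0},
    {"grip": 0.4, "dx": 9, "dy": -15, "dz": 18, "turn": 0},
    {"grip": 0.4, "dx": 4, "dy": -15, "dz": 18, "turn": 0},
    {"grip": 0.4, "dx": 0, "dy": 0, "dz": 0, "turn": 0}
  ]
}}

```text
clock: 23.75
tool_pos: [0.5219, -0.0784, 0.1204]
eef_rot: [0.06, 0.95, -0.028, 0.305]
contact_force: [-0.7, 1.0, -0.7]
opening: 0.617
```

```bash
python3 st.py; python3 chk.py w14; python3 - <<'E'
from goto import *
from s9 import D,s,Ee
d=plan(D(.017,0,.0175))
print("deck pos",(Ee.T@(get_state()["tool_pos"]-s)*1000).round(1))
E
```

```text
t 23.75 q [ 0.346  0.886 -0.58   2.533  2.561  0.967 -1.074] p [ 0.5219 -0.0784  0.1204] F [-0.7  1.  -0.7] op 0.617
x [-0.807  0.096 -0.582] y [ 0.131  0.991 -0.018] z [ 0.576 -0.09  -0.813] tilt 35.63 az -8.9
grasp pt rel grip0 (deck axes mm) [-18.9  -0.1  29.2]
from [ 0.522  -0.077   0.1216] to [ 0.5205 -0.0808  0.0935] tool d mm [17.3 -3.5 22.3]
deck pos [34.1  3.9 39.8]
```

View pics/w14.png

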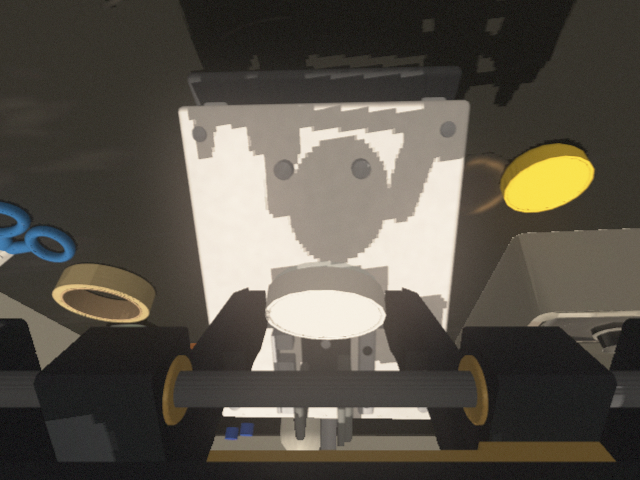

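Request:
{"fn": "send_rows", "kwargs": {
  "force": 5,
  "series": [
    {"grip": 0.4, "dx": 6, "dy": -1.2, "dz": 7, "turn": 0},
    {"grip": 0.4, "dx": 6, "dy": -1.2, "dz": 7, "turn": 0},
    {"grip": 0.4, "dx": 5, "dy": -1.1, "dz": 7, "turn": 0},
    {"grip": 0.4, "dx": 0, "dy": 0, "dz": 0, "turn": 0}
  ]
}}

```text
clock: 24.2
tool_pos: [0.5201, -0.0802, 0.0953]
eef_rot: [0.058, 0.95, -0.028, 0.306]
contact_force: [-1.1, -0.5, -0.8]
opening: 0.623
```

```bash
python3 st.py; python3 - <<'E'
from goto import *
from s9 import D,s,Ee
plan(D(.013,0,.004))
print("deck pos",(Ee.T@(get_state()["tool_pos"]-s)*1000).round(1))
E
```

```text
t 24.2 q [ 0.352  0.966 -0.584  2.545  2.598  1.055 -1.082] p [ 0.5201 -0.0802  0.0953] F [-1.1 -0.5 -0.8] op 0.623
x [-0.806  0.093 -0.584] y [ 0.127  0.992 -0.017] z [ 0.578 -0.088 -0.812] tilt 35.75 az -8.6
from [ 0.5201 -0.0802  0.0953] to [ 0.5249 -0.0812  0.0801] tool d mm [ 4.9 -0.2 15.1]
deck pos [17.7  0.6 19.2]
```

Now I lower it slowly so the far rim touches and the dish pivots flat in the light grip.

Request:
{"fn": "send_rows", "kwargs": {
  "force": 4,
  "series": [
    {"grip": 0.4, "dx": 1, "dy": 0, "dz": 3, "turn": 0},
    {"grip": 0.4, "dx": 1, "dy": 0, "dz": 3, "turn": 0},
    {"grip": 0.4, "dx": 1, "dy": 0, "dz": 3, "turn": 0},
    {"grip": 0.4, "dx": 1, "dy": 0, "dz": 3, "turn": 0},
    {"grip": 0.4, "dx": 0, "dy": 0, "dz": 0, "turn": 0}
  ]
}}

```text
clock: 24.7
tool_pos: [0.524, -0.0823, 0.0832]
eef_rot: [0.059, 0.95, -0.028, 0.306]
contact_force: [-0.5, 1.2, 0.4]
opening: 0.62
```

```bash
python3 st.py; python3 chk.py w15; python3 - <<'E'
from goto import *
from s9 import D,s,Ee
print("deck pos",(Ee.T@(get_state()["tool_pos"]-s)*1000).round(1))
E
```

```text
t 24.7 q [ 0.354  0.999 -0.577  2.534  2.612  1.075 -1.08 ] p [ 0.524  -0.0823  0.0832] F [-0.5  1.2  0.4] op 0.62
x [-0.806  0.094 -0.585] y [ 0.129  0.991 -0.018] z [ 0.578 -0.09  -0.811] tilt 35.79 az -8.8
grasp pt rel grip0 (deck axes mm) [-38.8  -5.   -3.5]
deck pos [14.1 -1.1  7.1]
```

View pics/w15.png

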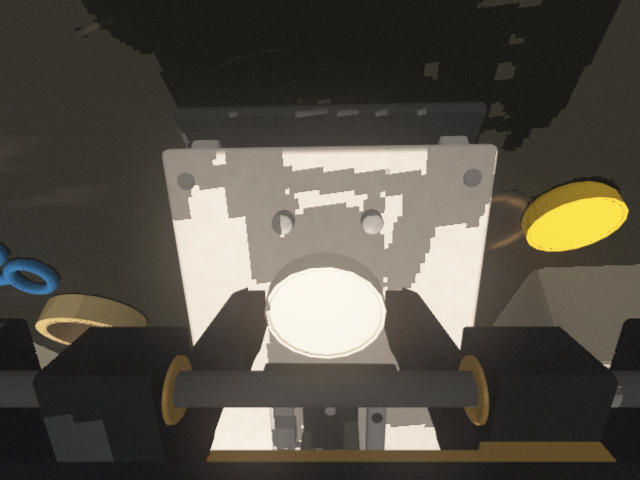

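Request:
{"fn": "send_rows", "kwargs": {
  "force": 4,
  "series": [
    {"grip": 0.4, "dx": 1, "dy": 0.3, "dz": 2.5, "turn": 0},
    {"grip": 0.4, "dx": 1, "dy": 0.3, "dz": 2.5, "turn": 0},
    {"grip": 0.4, "dx": 0, "dy": 0, "dz": 1, "turn": 0},
    {"grip": 0.4, "dx": 0, "dy": 0, "dz": 0, "turn": 0}
  ]
}}

```text
clock: 25.15
tool_pos: [0.5257, -0.082, 0.0773]
eef_rot: [0.059, 0.95, -0.028, 0.306]
contact_force: [0.1, -0.4, -0.1]
opening: 0.618
```

```bash
python3 st.py; python3 chk.py w16; cat > dd.py <<'E'
from deck import *
import sys
p=pickle.load(open(f"pics/{sys.argv[1]}.pkl","rb"));W=cloud(p)
s=np.array([.5166,-.0804,.0694]);Ee=fr(np.radians(-5.57));S=(W-s)@Ee
hsv=cv2.cvtColor(p["img"],cv2.COLOR_RGB2HSV).astype(int)
m=(p["depth"]>0)&(hsv[...,1]<60)&(hsv[...,2]>120)&(S[...,2]>.002)&(S[...,2]<.03)&(np.hypot(S[...,0]-.008,S[...,1])<.045)
n,lab,st,_=cv2.connectedComponentsWithStats(m.astype(np.uint8));m=lab==1+st[1:,4].argmax()
Q=S[m];t=Q[Q[:,2]>.0045]
A=np.c_[t[:,:2],np.ones(len(t))];c=np.linalg.lstsq(A,t[:,2],rcond=None)[0]
(cx,cy),r=cv2.minEnclosingCircle((t[:,:2]*1000).astype(np.float32))
print("dish top centre x,y",round(cx,1),round(cy,1),"r",round(r,1),"z med",np.median(t[:,2]).round(4),"tilt deg x,y",np.degrees(c[:2]).round(1),len(t))
E
python3 dd.py w15;python3 dd.py w16; python3 - <<'E'
from goto import *
from s9 import D,s,Ee
print("deck pos",(Ee.T@(get_state()["tool_pos"]-s)*1000).round(1))
E
```

```text
t 25.15 q [ 0.353  1.014 -0.575  2.528  2.618  1.084 -1.079] p [ 0.5257 -0.082   0.0773] F [ 0.1 -0.4 -0.1] op 0.618
x [-0.806  0.094 -0.584] y [ 0.129  0.992 -0.018] z [ 0.578 -0.09  -0.811] tilt 35.78 az -8.8
grasp pt rel grip0 (deck axes mm) [-40.8  -4.6  -9.5]
dish top centre x,y 13.4 -1.1 r 28.3 z med 0.0124 tilt deg x,y [-8.3 -0.7] 10133
dish top centre x,y 11.9 -0.6 r 28.0 z med 0.0069 tilt deg x,y [0.1 0. ] 10417
deck pos [12.2 -0.6  1.2]
```

View pics/w16.png

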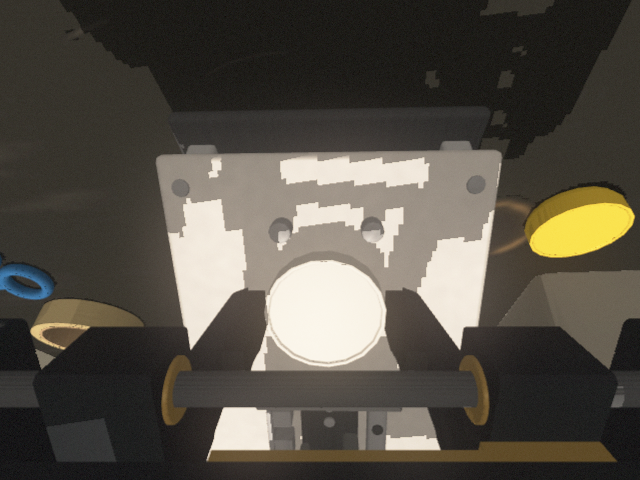

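Flat to 0.1° with the centre at x≈12 mm. I slide it down towards the pins while it is held.

Request:
{"fn": "send_rows", "kwargs": {
  "force": 4,
  "series": [
    {"grip": 0.4, "dx": 2.5, "dy": 0.2, "dz": 0, "turn": 0},
    {"grip": 0.4, "dx": 2.5, "dy": 0.2, "dz": 0, "turn": 0},
    {"grip": 0.4, "dx": 2.5, "dy": 0, "dz": 0, "turn": 0},
    {"grip": 0.4, "dx": 2, "dy": 0, "dz": 0, "turn": 0},
    {"grip": 0.4, "dx": 0, "dy": 0, "dz": 0, "turn": 0}
  ]
}}

```text
clock: 25.7
tool_pos: [0.5176, -0.0805, 0.0715]
eef_rot: [0.059, 0.95, -0.028, 0.305]
contact_force: [-0.6, -0.3, 0.6]
opening: 0.617
```

```bash
python3 st.py; python3 chk.py w17; python3 dd.py w17; python3 - <<'E'
from goto import *
from s9 import D,s,Ee
print("deck pos",(Ee.T@(get_state()["tool_pos"]-s)*1000).round(1))
E
```

```text
t 25.7 q [ 0.355  1.043 -0.593  2.552  2.615  1.135 -1.082] p [ 0.5176 -0.0805  0.0715] F [-0.6 -0.3  0.6] op 0.617
x [-0.807  0.094 -0.584] y [ 0.128  0.992 -0.017] z [ 0.577 -0.089 -0.812] tilt 35.73 az -8.8
grasp pt rel grip0 (deck axes mm) [-50.8  -4.   -9.5]
dish top centre x,y 1.9 0.2 r 28.1 z med 0.0069 tilt deg x,y [0.2 0.1] 10416
deck pos [ 2.1 -0.   1.2]
```

Request:
{"fn": "send_rows", "kwargs": {
  "series": [
    {"grip": 0.7, "dx": 0, "dy": 0, "dz": 0, "turn": 0},
    {"grip": 0.85, "dx": 0, "dy": 0, "dz": 0, "turn": 0},
    {"grip": 0.85, "dx": 0, "dy": 0, "dz": 0, "turn": 0},
    {"grip": 0.85, "dx": -5, "dy": 0, "dz": 0, "turn": 0},
    {"grip": 0.85, "dx": -10, "dy": 0, "dz": -5, "turn": 0},
    {"grip": 0.85, "dx": -8, "dy": 0, "dz": -12, "turn": 0},
    {"grip": 0.85, "dx": -10, "dy": 0, "dz": -20, "turn": 0},
    {"grip": 0.85, "dx": -15, "dy": 0, "dz": -30, "turn": 0},
    {"grip": 0.85, "dx": -15, "dy": 0, "dz": -30, "turn": 0},
    {"grip": 0.85, "dx": 0, "dy": 0, "dz": 0, "turn": 0}
  ]
}}

```text
clock: 26.75
tool_pos: [0.5137, -0.0778, 0.1919]
eef_rot: [0.058, 0.949, -0.029, 0.309]
contact_force: [0.3, -0.2, 0.2]
opening: 0.849
```

```bash
python3 st.py; python3 chk.py w18; python3 dd.py w18; python3 jaw.py w18; python3 - <<'E'
from goto import *
from s9 import D,s,Ee
print("deck pos",(Ee.T@(get_state()["tool_pos"]-s)*1000).round(1))
E
```

```text
t 26.75 q [ 0.377  0.676 -0.607  2.518  2.461  0.767 -1.003] p [ 0.5137 -0.0778  0.1919] F [ 0.3 -0.2  0.2] op 0.849
x [-0.802  0.092 -0.59 ] y [ 0.128  0.992 -0.019] z [ 0.584 -0.09  -0.807] tilt 36.2 az -8.8
grasp pt rel grip0 (deck axes mm) [13.6 -1.9 90. ]
dish top centre x,y -2.2 1.2 r 29.9 z med 0.0069 tilt deg x,y [0.1 0. ] 5649
jaw top x [0.0497 0.05   0.0555] 1535
pins x -0.0214 y [np.float64(-0.0187), np.float64(0.0187)] 550
deck z -0.0075
deck pos [ 66.7   2.  100.6]
```

View pics/w18.png

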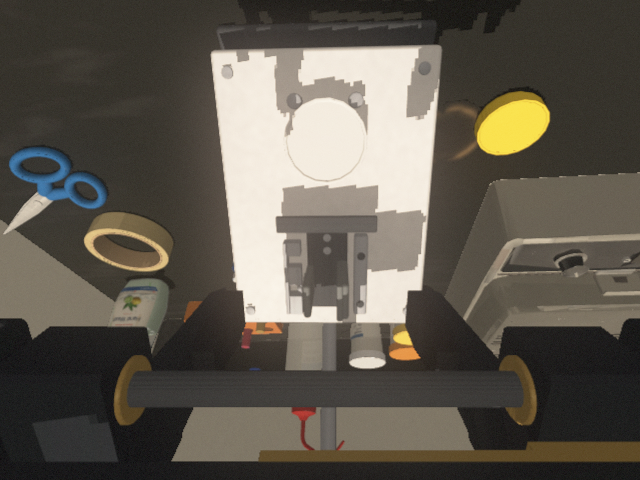

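Request:
{"fn": "send_rows", "kwargs": {
  "series": [
    {"grip": 0.75, "dx": -15, "dy": 3, "dz": 0, "turn": 0},
    {"grip": 0.75, "dx": -15, "dy": 4, "dz": 5, "turn": 0},
    {"grip": 0.75, "dx": 0, "dy": 0, "dz": 25, "turn": 0},
    {"grip": 0.75, "dx": 0, "dy": 0, "dz": 25, "turn": 0},
    {"grip": 0.75, "dx": 0, "dy": 0, "dz": 22, "turn": 0},
    {"grip": 0.75, "dx": 0, "dy": 0, "dz": 0, "turn": 0}
  ]
}}

```text
clock: 27.4
tool_pos: [0.5828, -0.081, 0.139]
eef_rot: [0.06, 0.95, -0.028, 0.304]
contact_force: [-1.0, -0.2, 0.1]
opening: 0.752
```

```bash
python3 st.py; python3 chk.py w19
```

```text
t 27.4 q [ 0.352  0.817 -0.55   2.344  2.473  0.736 -0.932] p [ 0.5828 -0.081   0.139 ] F [-1.  -0.2  0.1] op 0.752
x [-0.808  0.096 -0.582] y [ 0.13   0.991 -0.017] z [ 0.575 -0.089 -0.813] tilt 35.59 az -8.8
grasp pt rel grip0 (deck axes mm) [40.9  2.2 10. ]
```

View pics/w19.png

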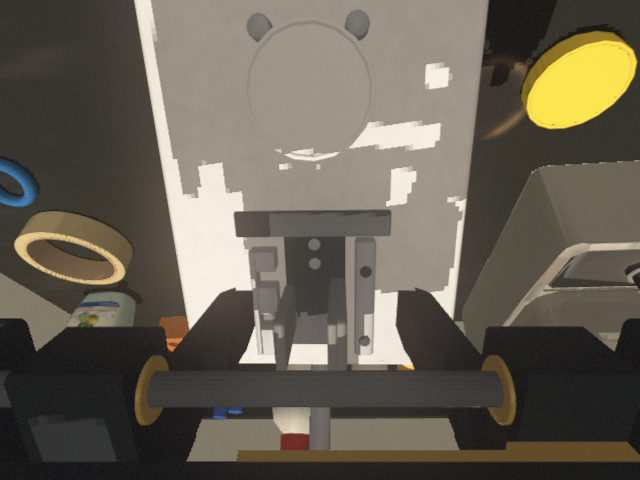

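Request:
{"fn": "send_rows", "kwargs": {
  "force": 20,
  "series": [
    {"grip": 0.75, "dx": -4, "dy": -0.5, "dz": 8.7, "turn": 0},
    {"grip": 0.5, "dx": 0, "dy": 0, "dz": 0, "turn": 0},
    {"grip": 0, "dx": 0, "dy": 0, "dz": 0, "turn": 0},
    {"grip": 0, "dx": 0, "dy": 0, "dz": 0, "turn": 0},
    {"grip": 0, "dx": 0, "dy": 0, "dz": 0, "turn": 0},
    {"grip": 0, "dx": 0, "dy": 0, "dz": 0, "turn": 0},
    {"grip": 0, "dx": 0, "dy": 0, "dz": 0, "turn": 0}
  ]
}}

```text
clock: 28.15
tool_pos: [0.5905, -0.0826, 0.1379]
eef_rot: [0.058, 0.95, -0.028, 0.306]
contact_force: [0.5, -0.0, 2.9]
opening: 0.229
```

```bash
python3 st.py; python3 chk.py w20; python3 jaw.py w20
```

```text
t 28.15 q [ 0.352  0.821 -0.543  2.325  2.474  0.725 -0.922] p [ 0.5905 -0.0826  0.1379] F [ 0.5 -0.   2.9] op 0.229
x [-0.806  0.094 -0.585] y [ 0.128  0.992 -0.018] z [ 0.578 -0.09  -0.811] tilt 35.81 az -8.8
grasp pt rel grip0 (deck axes mm) [46.8  1.2  3.1]
jaw top x [0.0497 0.05   0.0557] 4121
pins x -0.0193 y [np.float64(-0.0187), np.float64(0.0184)] 1275
deck z -0.0075
```

Request:
{"fn": "send_rows", "kwargs": {
  "force": 20,
  "series": [
    {"grip": 0, "dx": 4, "dy": -0.1, "dz": 0, "turn": 0},
    {"grip": 0, "dx": 4, "dy": -0.1, "dz": 0, "turn": 0},
    {"grip": 0, "dx": 4, "dy": -0.1, "dz": 0, "turn": 0},
    {"grip": 0, "dx": 4, "dy": -0.1, "dz": 0, "turn": 0},
    {"grip": 0, "dx": 4, "dy": -0.1, "dz": 0, "turn": 0},
    {"grip": 0, "dx": 3.4, "dy": 0, "dz": 0, "turn": 0},
    {"grip": 0, "dx": 0, "dy": 0, "dz": 0, "turn": 0},
    {"grip": 0, "dx": 0, "dy": 0, "dz": 0, "turn": 0}
  ]
}}

```text
clock: 29.0
tool_pos: [0.5705, -0.0805, 0.1237]
eef_rot: [0.058, 0.95, -0.028, 0.305]
contact_force: [-5.2, -3.1, 4.7]
opening: 0.226
```

```bash
python3 st.py; python3 chk.py w21; python3 jaw.py w21
```

```text
t 29.0 q [ 0.358  0.861 -0.567  2.387  2.509  0.816 -0.965] p [ 0.5705 -0.0805  0.1237] F [-5.2 -3.1  4.7] op 0.226
x [-0.807  0.093 -0.583] y [ 0.128  0.992 -0.018] z [ 0.577 -0.089 -0.812] tilt 35.69 az -8.8
grasp pt rel grip0 (deck axes mm) [22.1  1.2  3.1]
jaw top x [0.025  0.0253 0.0309] 4127
pins x -0.0214 y [np.float64(-0.0188), np.float64(0.0187)] 1387
deck z -0.0075
```

View pics/w21.png

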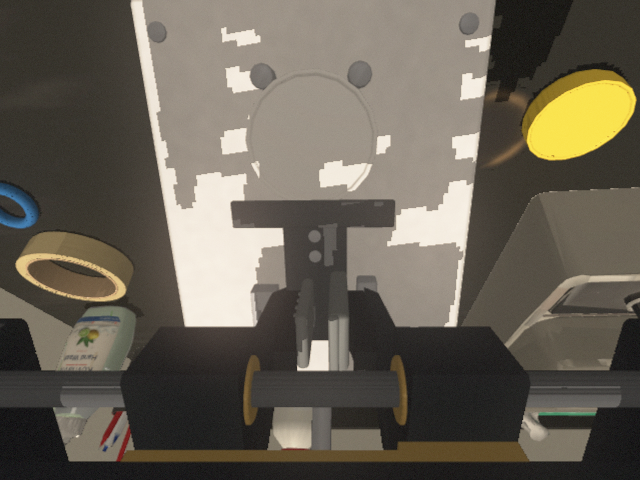

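Request:
{"fn": "send_rows", "kwargs": {
  "force": 20,
  "series": [
    {"grip": 0, "dx": -1.2, "dy": 0, "dz": 0, "turn": 0},
    {"grip": 0, "dx": 0, "dy": 0, "dz": 0, "turn": 0},
    {"grip": 0.4, "dx": 0, "dy": 0, "dz": 0, "turn": 0},
    {"grip": 0.6, "dx": 0, "dy": 0, "dz": 0, "turn": 0},
    {"grip": 0.75, "dx": 0, "dy": 0, "dz": 0, "turn": 0},
    {"grip": 0.75, "dx": 0, "dy": 0, "dz": 0, "turn": 0},
    {"grip": 0.75, "dx": 0, "dy": 0, "dz": 0, "turn": 0}
  ]
}}

```text
clock: 29.75
tool_pos: [0.5732, -0.0795, 0.1248]
eef_rot: [0.058, 0.95, -0.027, 0.306]
contact_force: [-0.1, 0.8, -0.4]
opening: 0.656
```

```bash
python3 st.py; python3 chk.py w22; python3 jaw.py w22;python3 - <<'E'
import cv2
a=cv2.imread("pics/w22.png")[180:400,220:420];cv2.imwrite("pics/w22c.png",cv2.resize(a,None,fx=2.7,fy=2.7))
E
```

```text
t 29.75 q [ 0.357  0.859 -0.567  2.381  2.508  0.811 -0.963] p [ 0.5732 -0.0795  0.1248] F [-0.1  0.8 -0.4] op 0.656
x [-0.806  0.093 -0.585] y [ 0.127  0.992 -0.016] z [ 0.579 -0.087 -0.811] tilt 35.83 az -8.6
grasp pt rel grip0 (deck axes mm) [24.9  2.3  2.5]
jaw top x [0.0251 0.0255 0.0311] 4233
pins x -0.0215 y [np.float64(-0.0187), np.float64(0.0188)] 1418
deck z -0.0075
```

View pics/w22c.png

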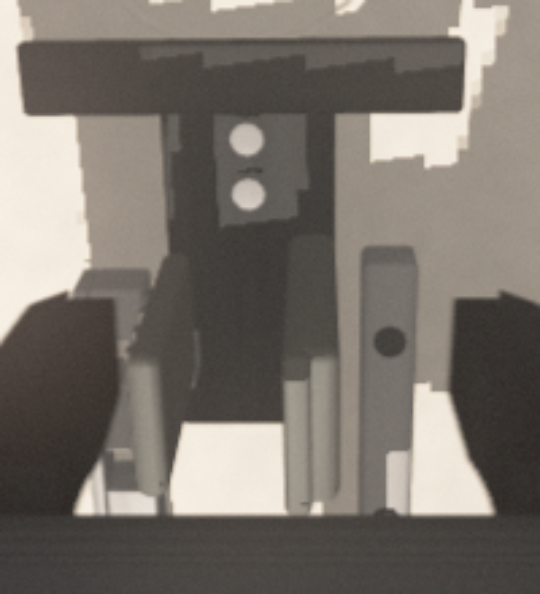

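Request:
{"fn": "send_rows", "kwargs": {
  "series": [
    {"grip": 0.8, "dx": 0, "dy": 0, "dz": -10, "turn": 0},
    {"grip": 0.8, "dx": 0, "dy": 0, "dz": -25, "turn": 0},
    {"grip": 0.8, "dx": 0, "dy": 0, "dz": -25, "turn": 0},
    {"grip": 0.8, "dx": -10, "dy": 0, "dz": -20, "turn": 0},
    {"grip": 0.8, "dx": 0, "dy": 0, "dz": 0, "turn": 0}
  ]
}}

```text
clock: 30.3
tool_pos: [0.5344, -0.0739, 0.1983]
eef_rot: [0.058, 0.949, -0.028, 0.308]
contact_force: [1.1, -0.3, 0.2]
opening: 0.801
```

```bash
python3 st.py; python3 chk.py w23; python3 jaw.py w23;python3 dd.py w23; python3 - <<'E'
from deck import *
p=pickle.load(open("pics/w23.pkl","rb"));W=cloud(p);s=np.array([.5156,-.0803,.0688]);Ee=fr(np.radians(-5.57));S=(W-s)@Ee
for h in (.049,.042,.035,.028):
    m=(p["depth"]>0)&(abs(S[...,2]+.0075-h)<.004)&(abs(S[...,1])<.026)&(S[...,0]>.055)&(S[...,0]<.10)
    print(h,"grip y",np.percentile(S[...,1][m],[0.5,2,98,99.5]).round(4),"x",np.percentile(S[...,0][m],[1,99]).round(4),m.sum())
a=cv2.imread("pics/w23.png")[40:330,190:450];cv2.imwrite("pics/w23c.png",cv2.resize(a,None,fx=2,fy=2))
E
```

```text
t 30.3 q [ 0.36   0.655 -0.581  2.452  2.422  0.69  -0.954] p [ 0.5344 -0.0739  0.1983] F [ 1.1 -0.3  0.2] op 0.801
x [-0.804  0.092 -0.588] y [ 0.127  0.992 -0.018] z [ 0.581 -0.089 -0.809] tilt 36.03 az -8.7
grasp pt rel grip0 (deck axes mm) [34.6  3.9 84. ]
jaw top x [0.0253 0.0257 0.0312] 1887
pins x -0.0214 y [np.float64(-0.0188), np.float64(0.0188)] 626
deck z -0.0075
dish top centre x,y -0.1 -0.1 r 27.4 z med 0.0068 tilt deg x,y [-0.   0.1] 6357
0.049 grip y [-0.0158 -0.0149  0.0149  0.0149] x [0.0621 0.0871] 939
0.042 grip y [-0.0159 -0.0159  0.0143  0.0149] x [0.062  0.0842] 154
0.035 grip y [-0.0159 -0.0157  0.0148  0.0149] x [0.0619 0.0849] 113
0.028 grip y [-0.0149 -0.0142  0.0143  0.0146] x [0.0618 0.0847] 106
```

View pics/w23c.png

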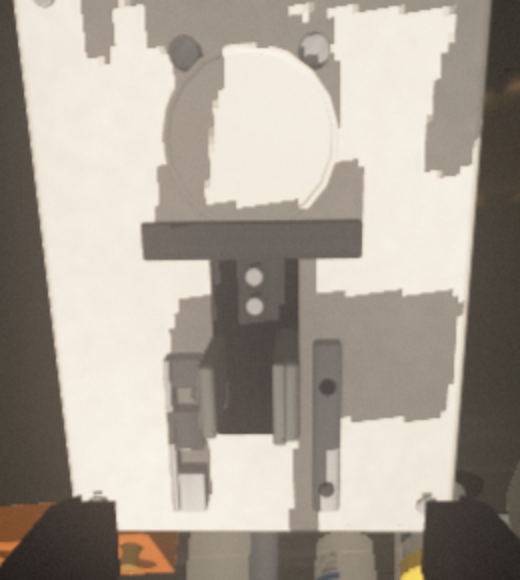

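Request:
{"fn": "send_rows", "kwargs": {
  "series": [
    {"grip": 0.8, "dx": -15, "dy": 0, "dz": -25, "turn": 0},
    {"grip": 0.8, "dx": -15, "dy": 0, "dz": -25, "turn": 0},
    {"grip": 0.8, "dx": 0, "dy": 0, "dz": 0, "turn": 0}
  ]
}}

```text
clock: 30.65
tool_pos: [0.531, -0.0728, 0.2562]
eef_rot: [0.058, 0.949, -0.029, 0.309]
contact_force: [0.2, -0.0, 0.0]
opening: 0.797
```

```bash
python3 st.py; python3 - <<'E'
from goto import *
p=snapshot("scene");cv2.imwrite("pics/sF.png",p["img"][:,:,::-1]);p=snapshot("top");cv2.imwrite("pics/tF.png",p["img"][:,:,::-1])
a=cv2.imread("pics/scene0.png")[220:440,140:480];b=cv2.imread("pics/sF.png")[220:440,140:480]
cv2.imwrite("pics/cmp.png",np.vstack([a,b]))
E
```

```text
t 30.65 q [ 0.338  0.486 -0.512  2.398  2.306  0.479 -0.85 ] p [ 0.531  -0.0728  0.2562] F [ 0.2 -0.   0. ] op 0.797
x [-0.803  0.093 -0.589] y [ 0.129  0.992 -0.018] z [ 0.582 -0.09  -0.808] tilt 36.1 az -8.8
```

View pics/cmp.png

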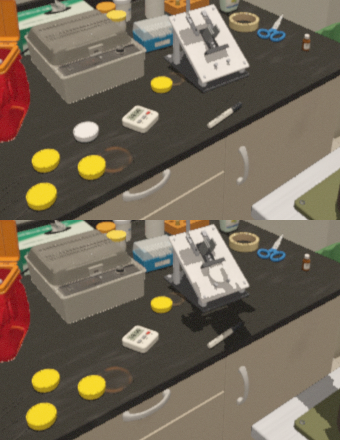

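The before and after pictures match for the timer at (140,338), the bottle at (306,262) and the yellow discs. The white dish is on the stand and the robot is clear.

```bash
python3 -c "
from plant import *
print(finish_job())"
```

```text
the job is handed in; nothing more can be done
None
```

The job is done and handed in at about 31 s of the 72 s allowed. The clamp went up and locked in the upper notch, the dish was laid flat against the pins, and the clamp came down and locked in the lower notch with its lip over the dish.

- **Tilt:** Move rows can only turn the tool about its own z axis. I got the roughly 35° tilt by pushing the arm against its joint-6 limit. I then moved it into the wrist posture that can reach the grip, using a kinematic model fitted to the readings.
- **Clamp up:** I squeezed the latch home (fingers closed to about 20 mm) and slid the clamp up about 45 mm. After letting go, the grip measured about 30 mm wide, so the tab was fully out and locked.
- **Dish:** My first reach for it touched its rim and tipped it slightly (11 N). I backed off, it settled flat, and the second grasp held.
- **Clamp down:** I slid the clamp down about 25 mm and let go. My last nudge of about 1 mm up the slope barely moved it, so it sits at about 0.029 m by my measure. That is inside the lower notch but towards its lower end.

**Last checks:**
- The grip is about 31 mm wide (tab fully out).
- The dish centre is within about 0.2 mm of the seat and flat to 0.1°.
- The lip covers about 2.5 to 3 mm of the dish's edge.
- The timer, the bottle and the yellow look-alikes show no movement in the pictures, and the robot touches nothing.

**Measurement caveat:** The pin positions read 1 to 4 mm off between wrist views, so the clamp position is only good to about 1 to 2 mm. I judged the locking by the width across the latch tab.

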